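Set a spindle collar on its flat and nip up the set screw with a tommy bar

ROBOT

A 7-joint arm with a two-finger parallel gripper is mounted at the origin on the work surface. World frame = base frame: x ahead of the robot, y to its left, z up, the work surface at z = 0. Lengths are in m, angles in rad, forces in N, time in s.
With the tool pointing down it reaches from about 0.425 to 0.875 m from the base axis. Payload 4.7 kg.
Tool frame: the origin (TCP) lies at the very end of the fingers, on their centre line; the grasp point (between the pads) lies 19 mm behind it; z points along the fingers, y is the line along which they close (so a half turn about z gives the same grasp; the last joint's range is limited). The gripper opens to 87 mm and grips with 3 to 60 N. Pads are 19 mm wide; open, the fingers measure 117 mm over their backs; the gripper's body (75 mm by 190 mm) begins 51 mm behind the grasp point.
Start: joints at [-1.141, 0.321, -0.07, 1.45, 0.023, 1.371, -0.057], TCP at [0.263, 0.595, 0.223] pointing down, gripper open.
Joint ranges: [-2.86, 2.86], [-0.3, 2.09], [-1.38, 1.24], [0.06, 2.45], [-1.56, 4.7], [0.09, 2.05], [-2.69, 2.69]. Speed limits (rad/s): [2.57, 2.57, 3.14, 3.14, 3.14, 3.14, 3.14].

INTERFACE

Orientations are given as a rotation vector (axis times angle).
In Python, from bench import ctrl, vision gives the robot as it stands.
- The arm moves only by the tool jog_arm, never from a script. Its argument "increments" is a list of rows, each an object of numbers: "tx", "ty", "tz": the shift along the tool's x, y, z in mm; "wx", "wy", "wz": the turn, a rotation vector about the tool's x, y, z in rad; "gripper": the opening, from 0 (shut) to 1 (fully open). In form: [{"tx": .., "ty": .., "tz": .., "wx": .., "wy": .., "wz": .., "gripper": ..}, ...]. A call has exactly 5 rows; each row is the pose to reach, as a shift and turn from the pose commanded when the call began, along the tool's axes at that moment; what a row does not reach only later rows make up. A row lasts 1/12 s, in which the tool goes at most 41.7 mm and 7.16 degrees, less where a joint would pass 70% of its speed; a pose out of reach is approached as far as the arm can. A call with a gripper value outside its range is refused whole. The fingers move at their own pace and stop on an object; "grip_force" is the grip in N (left out, the last holds). Time passes only in rows, so rows that repeat a pose let the fingers close, or fill a call up. It gives the time, the measured TCP pose, the force, the opening and the grip force at its end, in the units of the state.
- ctrl.get_state(): the state, without advancing time (a new reading comes with each control period).
- vision.get_image(name): name is "side" or "top" or "wrist"; returns a dict with "color" (400x640x3 uint8, blue, green, red), "fx", "fy", "cx", "cy" (pixels), "k1" (the pictures are not rectified: a ray, as slopes to the right and down, at radius r is drawn at 1 + k1 r^2 times it, then the intrinsics apply), "extrinsics" (4x4, takes a point from world to camera coordinates). Camera axes: x right, y down, z forward; pixel columns grow to the right and rows downward; lengths in m; the calibration is good to about 2 mm. A picture is of the moment at which its call begins. There is no depth.
- ctrl.close_job(): hands the job in; it is judged then, once.
Trained networks look in the newest picture that a camera, given by its name, has taken for a name from the list of things; names that differ only in an ending like _2 or _b are one class to them, and where a whole thing is asked for, a point or a joint stands for the part that bears it (a point fixed in the world has none). Each returns a list of dicts, best first, with "conf" (0 to 1); they miss things now and then, are a little off and sometimes report something else, mostly with a low value. They report only what shows in the picture. A call takes as long as a camera call. They do not tell look-alikes from the thing itself.
- vision.spot_in(camera, thing): "bbox" ([left, top, right, bottom] in pixels, round what is visible of it).
The state is a dict: "time": time; "joint_positions": joint angles; "qd": joint speeds; "joint_torque": joint torques, N m; "position": TCP position; "tool_rot": TCP orientation; "ft_force": force on the tool from outside, world axes, zero at the start; "torque": the same for the moment, N m; "grip_width": opening from 0.0 (shut) to 1.0 (fully open); "grip_force": force on a finger pad.
Only numpy, scipy, OpenCV 4.12 (cv2) and the standard library are available. Lean on these libraries where they do the work, as an engineer would, in place of code of your own. Each camera call takes 0.05 s, during which the arm holds its last target. There are 200 camera calls.

TASK

Turn the collar on the upright spindle until its set screw squarely faces the flat of the shaft, and only then push the headed tommy bar from its wooden rest right through the cross-hole of the screw's square head until the bar's thick head is fully home against it. Tighten the screw clockwise with the bar, as seen facing the screw head, until it comes firmly to its stop, and leave the bar in the hole and the other things on the bench where they are.

Things in the scene. Friction and masses are not known exactly. Their poses are not given: they have to be found in the camera images.
- spindle: Fixed grey spindle: foot plate 130 x 130 x 14, round housing radius 34 (46 near the foot) to z 95, dark cap radius 21 to z 107, then a vertical bare steel shaft, diameter 24, to z 167. Origin: shaft axis at bench level, z up. The D-shaped shaft has one flat, 7 from the axis, 19 wide; it faces this body's -x and is seen above the collar.
- collar (a joint): Angle (rad) of the dark steel collar about the spindle axis: 0 when the set screw squarely faces the flat, growing anticlockwise from above; starts 1.6 to 2.6, no stops near. Disc of radius 24, from z 112 to 136, the set screw sticking out radially. Stiff: slips at 0.7 N m (12 N at the screw head), stays where left. Within 9 degrees of square is enough.
- eye (a point): Centre of the cross-hole in the set screw's square steel head, 58 from the spindle axis, z 124. -x points radially outward, y runs along the hole, level at the start. Head 22 x 22, 20 long along the hole. Round hole, diameter 10, 2 mm lead-in at its +y mouth (left for someone facing the head): enter there, so that the plain end comes out on the right.
- screw (a joint): Angle (rad) of the set screw about its own axis: 0 at the start, growing clockwise for someone facing the screw head (the right-hand, -y, side of the bar goes down). Firm stop at 0.65, tight above 0.57. Friction 0.2 N m, stays where left. It must not pass 0.25 before it faces the flat.
- bar: Loose steel tommy bar, about 90 g: shank diameter 8, 110 long, tip tapered over 4; thick round head diameter 14, 30 long. Origin on its axis at the neck where the head begins; x along the shank (tip at 110, head to -30). Starts level on the rest, axis at z 45. Home, its neck is 10 from the hole centre. Let go half-way in, it stays, sagging some 6 degrees.
- neck (a point): The neck of the bar, at the origin of bar.
- rest: Fixed wooden rest, base 165 x 60 x 10. Origin under its centre; x along the bar towards the tip. Head and first 20 of the shank lie in a 20 wide channel with walls to z 58 (x -79 to -15): there the bar cannot be gripped. A small fork (x 59 to 69, to z 51) carries the shank near its tip. The neck starts at x -35.
- tray: Grey open tray 150 x 100 x 45, a bystander; origin under its centre.
- spare_ring: Spare steel ring, 44 across, 14 high, a bystander.
- bearing: Steel bearing ring, 52 across, 16 high, a bystander.
- grease_can: Aluminium can, 66 across, 100 high, a bystander.
- jar: Glass jar, 70 across, 90 high, a bystander.
- wrench: Steel wrench lying flat, a bystander; long axis along its x.
- offcut: Dark steel offcut 60 x 40 x 25, a bystander.
Things that resemble listed ones, but are neither listed nor needed, are in the scene too. What is shaped like the spindle but green is not meant.

How it is judged:
By the outcome, as a careful person would: the job done as asked, in the order asked, and still so for the second after the job is handed in, with the robot touching nothing.
It also fails if it takes over 72 s, if anything falls off the work surface, if the arm or the gripper's body presses on something with over 40 N, if the wrist force passes 120 N, or if a joint passes its speed limit or range.

## Working session

There is one attempt and no reset: what is moved stays moved. The work goes in short steps, Python scripts to look and compute and a tool call to move; the robot and the scene stay as the last step left them, time stands still between calls to the robot, and variables do not carry over. Pictures are saved under pics/ and viewed, at most 10 in all, crops included, and the job is handed in when it is done.

Besides the shell and the picture viewer there is one more tool, called after "Call:" as name(argument=value, ...) on one line, values as JSON. jog_arm: Moves the arm, as the interface text tells. Its arguments: {"type":"object","properties":{"increments":{"type":"array"},"grip_force":{"type":"number"}},"required":["increments"]}

```bash
ls; mkdir -p pics; python3 - <<'E'
from bench import ctrl, vision
import cv2, numpy as np
s=ctrl.get_state(); print({k:np.round(v,3).tolist() for k,v in s.items()})
for c in ("top","side"):
    im=vision.get_image(c); cv2.imwrite(f"pics/{c}0.png",im["color"])
    print(c,im["fx"],im["fy"],im["cx"],im["cy"],im["k1"]); print(np.round(im["extrinsics"],4).tolist())
    for t in ("spindle","collar","eye","bar","rest","neck"):
        print(t,[(np.round(d["bbox"]).tolist(),round(d["conf"],2)) for d in vision.spot_in(c,t)][:3])
E
```

```text
pics
{'time': 0.0, 'joint_positions': [-1.141, 0.322, -0.07, 1.452, 0.023, 1.371, -0.057], 'qd': [-0.0, 0.0, 0.001, -0.001, -0.0, -0.0, 0.001], 'joint_torque': [0.0, -49.128, -0.403, -31.253, -0.064, 0.043, 0.0], 'position': [0.262, 0.594, 0.221], 'tool_rot': [-0.648, -3.074, 0.003], 'ft_force': [-0.896, -0.178, 0.286], 'torque': [0.039, 0.037, -0.017], 'grip_force': 0.0, 'grip_width': 0.998}
top 420.4216986106754 420.4216986106754 307.9007680906985 199.59881188888482 -0.11147142497525554
[[-0.002, -0.9998, -0.0222, -0.0122], [-0.9828, 0.0061, -0.1844, 0.5588], [0.1845, 0.0214, -0.9826, 1.0957], [0.0, 0.0, 0.0, 1.0]]
spindle [([283.0, 165.0, 344.0, 218.0], 0.95), ([438.0, 152.0, 457.0, 175.0], 0.7), ([287.0, 249.0, 337.0, 304.0], 0.64)]
collar [([306.0, 264.0, 325.0, 306.0], 0.66), ([303.0, 174.0, 337.0, 192.0], 0.59)]
eye [([309.0, 288.0, 316.0, 302.0], 0.63)]
bar [([402.0, 203.0, 448.0, 226.0], 0.73)]
rest [([390.0, 196.0, 451.0, 237.0], 0.85)]
neck [([254.0, 127.0, 278.0, 156.0], 0.39)]
side 366.6065243508596 366.6065243508596 317.6346030615022 198.1343682883276 -0.030747212848004215
[[0.8215, -0.5702, -0.0047, -0.461], [-0.4512, -0.645, -0.6168, 0.2644], [0.3487, 0.5088, -0.7871, 0.7562], [0.0, 0.0, 0.0, 1.0]]
spindle [([305.0, 156.0, 363.0, 231.0], 0.75), ([212.0, 204.0, 290.0, 284.0], 0.7)]
collar [([212.0, 210.0, 257.0, 240.0], 0.57), ([325.0, 160.0, 359.0, 196.0], 0.55)]
eye [([212.0, 226.0, 230.0, 238.0], 0.75), ([341.0, 180.0, 359.0, 193.0], 0.47)]
bar [([367.0, 290.0, 424.0, 321.0], 0.89), ([456.0, 284.0, 490.0, 318.0], 0.32), ([302.0, 154.0, 366.0, 228.0], 0.29)]
rest [([350.0, 278.0, 429.0, 349.0], 0.88)]
neck [([364.0, 284.0, 426.0, 325.0], 0.79)]
```

```bash
cd pics; python3 -c "
import cv2
a=cv2.imread('top0.png');b=cv2.imread('side0.png')
cv2.imwrite('top0c.png',cv2.resize(a[110:330,220:500],None,fx=2.7,fy=2.7,interpolation=2))
cv2.imwrite('side0c.png',cv2.resize(b[130:360,190:500],None,fx=2.5,fy=2.5,interpolation=2))"
```

```text
(no output)
```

View pics/top0c.png

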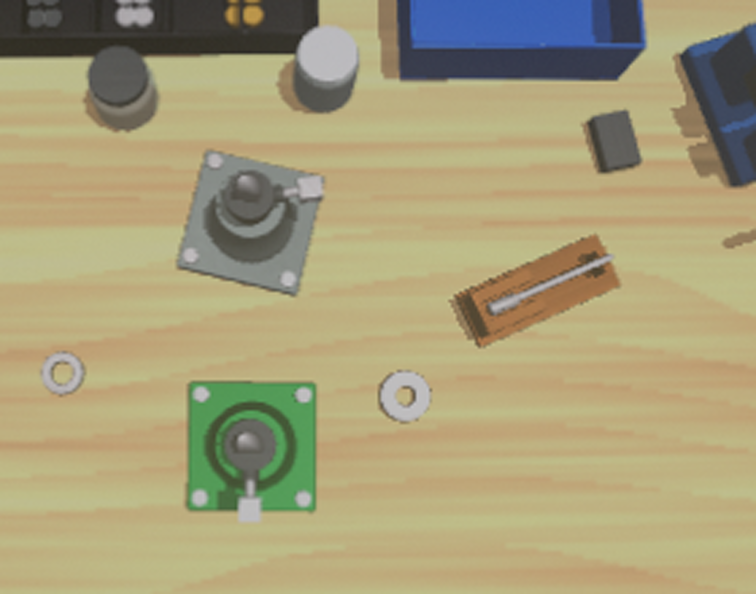

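View pics/side0c.png

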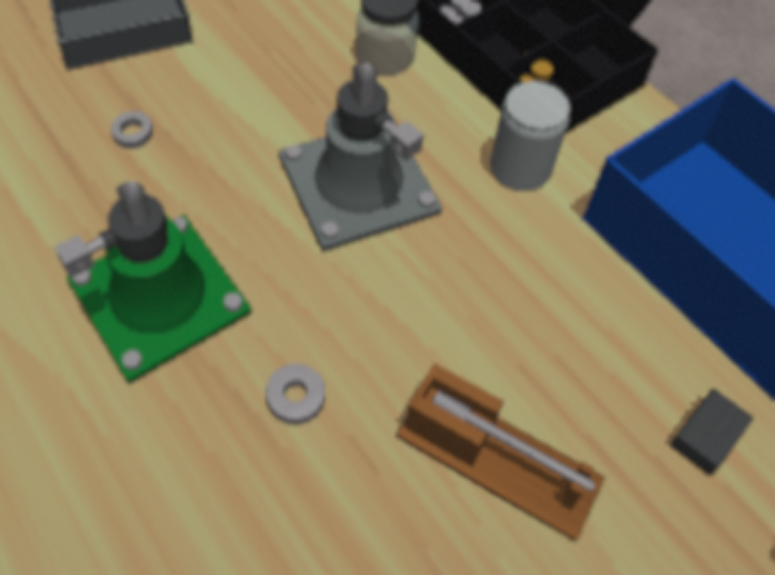

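The grey spindle (full top image about 312,192) has its screw head pointing right at about (335,179). The bar's head end is at about (401,224) and its tip at (447,205). The green spindle is the decoy.

```bash
cat > h.py <<'E'
from bench import ctrl, vision
import cv2, numpy as np
from scipy.spatial.transform import Rotation as R
def cam(name):
    im=vision.get_image(name); return im
def ray(im,uv):
    K=np.array([[im["fx"],0,im["cx"]],[0,im["fy"],im["cy"]],[0,0,1]])
    p=cv2.undistortPoints(np.array([[uv]],float),K,np.array([im["k1"],0,0,0]))[0,0]
    E=im["extrinsics"]; Rm,t=E[:3,:3],E[:3,3]
    return -Rm.T@t, Rm.T@np.array([p[0],p[1],1])
def onz(im,uv,z):
    o,d=ray(im,uv); return o+d*(z-o[2])/d[2]
def proj(im,P):
    K=np.array([[im["fx"],0,im["cx"]],[0,im["fy"],im["cy"]],[0,0,1]])
    E=im["extrinsics"]
    return cv2.projectPoints(np.array(P,float).reshape(-1,3),cv2.Rodrigues(E[:3,:3])[0],E[:3,3],K,np.array([im["k1"],0,0,0]))[0][:,0]
E
python3 - <<'E'
from h import *
t=cam("top"); s=cam("side")
T=lambda u,v:(u/2.7+220-.3,v/2.7+110-.3); S=lambda u,v:(u/2.5+190-.3,v/2.5+130-.3)
c=np.array([onz(t,T(*p),.014) for p in [(207,150),(325,177),(297,296),(178,268)]])
sc=np.array([onz(s,S(*p),.014) for p in [(279,155),(385,112),(441,211),(326,249)]])
print("plate",c.mean(0),[np.linalg.norm(c[i]-c[i-1]) for i in range(4)],[np.degrees(np.arctan2(*(c[i]-c[i-1])[[1,0]])) for i in range(4)])
print("side",sc.mean(0),[np.linalg.norm(sc[i]-sc[i-1]) for i in range(4)])
print("shaft top",onz(t,T(246,186),.167),onz(s,S(365,68),.167))
print("eye",onz(t,T(310,187),.130),onz(s,S(403,139),.124))
for f,F,h,p in((t,T,(490,308),(612,257)),(s,S,(437,398),(593,487))):
    a=onz(f,F(*h),.045);b=onz(f,F(*p),.045); print("bar",a,b,np.linalg.norm(a-b),np.degrees(np.arctan2(*(b-a)[[1,0]])))
E
```

```text
plate [ 0.58770925 -0.02792813  0.014     ] [np.float64(0.13033353345058638), np.float64(0.12840558026741478), np.float64(0.130251915865081), np.float64(0.1271709848449748)] [np.float64(-13.237813331828079), np.float64(-103.71297432878481), np.float64(166.21938942357346), np.float64(76.32181938329485)]
side [ 0.58853592 -0.0284051   0.014     ] [np.float64(0.12666252201118608), np.float64(0.12792200906225581), np.float64(0.14106153408659095), np.float64(0.12294898144955696)]
shaft top [ 0.58992436 -0.02431303  0.167     ] [ 0.59533377 -0.0231061   0.167     ]
eye [ 0.59740693 -0.08450767  0.13      ] [ 0.59665759 -0.08126659  0.124     ]
bar [ 0.49153545 -0.26791201  0.045     ] [ 0.54282035 -0.39563039  0.045     ] 0.1376303978221808 -68.12223317068303
bar [ 0.49280869 -0.26873013  0.045     ] [ 0.5454237  -0.39624418  0.045     ] 0.13794264341235643 -67.57791574966224
```

```bash
cat >> h.py <<'E'
def pose_R(yaz,tilt=0):
    a=np.radians(yaz); y=np.array([np.cos(a),np.sin(a),0]); z=np.array([0,0,-1.]); x=np.cross(y,z)
    return np.column_stack([x,y,z])
def yaz(Rm): return np.degrees(np.arctan2(Rm[1,1],Rm[0,1]))
def inc(p0,R0,p1,R1):
    d=R0.T@(np.array(p1)-p0)*1000; w=R.from_matrix(R0.T@R1).as_rotvec()
    return np.round(d,1).tolist()+np.round(w,3).tolist()
def now():
    s=ctrl.get_state(); return s,np.array(s["position"]),R.from_rotvec(s["tool_rot"]).as_matrix()
def line(p0,R0,p1,R1,ncalls):
    "split a straight move over calls; print per-call increments"
    w=R.from_matrix(R0.T@R1).as_rotvec()
    P=[p0+(np.array(p1)-p0)*k/ncalls for k in range(ncalls+1)]
    Q=[R0@R.from_rotvec(w*k/ncalls).as_matrix() for k in range(ncalls+1)]
    for k in range(ncalls): print(inc(P[k],Q[k],P[k+1],Q[k+1]))
E
python3 - <<'E'
from h import *
s,p,Rm=now(); print(p,yaz(Rm))
line(p,Rm,[.597,-.083,.215],pose_R(8.7),4)
E
```

```text
[0.26256632 0.59461364 0.22259721] 66.17652929937981
[-144.9, -121.2, 1.9, 0.0, 0.0, 0.251]
[-170.5, -81.4, 1.9, 0.0, 0.0, 0.251]
[-185.3, -36.6, 1.9, 0.0, 0.0, 0.251]
[-188.6, 10.5, 1.9, 0.0, 0.0, 0.251]
```

Call:
jog_arm(increments=[{"tx":-29,"ty":-24,"tz":0,"wz":0.05},{"tx":-58,"ty":-48,"tz":1,"wz":0.1},{"tx":-87,"ty":-73,"tz":1,"wz":0.15},{"tx":-116,"ty":-97,"tz":2,"wz":0.2},{"tx":-145,"ty":-121,"tz":2,"wz":0.25}])

```text
validation failed for argument at $.in...
```

Call:
jog_arm(increments=[{"tx":-34,"ty":-16,"tz":0,"wz":0.05},{"tx":-68,"ty":-32,"tz":1,"wz":0.1},{"tx":-102,"ty":-49,"tz":1,"wz":0.15},{"tx":-136,"ty":-65,"tz":2,"wz":0.2},{"tx":-170,"ty":-81,"tz":2,"wz":0.25}])

```text
validation failed for argument at $.in...
```

Call:
jog_arm(increments=[{"tx":-37,"ty":-7,"tz":0,"wz":0.05},{"tx":-74,"ty":-15,"tz":1,"wz":0.1},{"tx":-111,"ty":-22,"tz":1,"wz":0.15},{"tx":-148,"ty":-29,"tz":2,"wz":0.2},{"tx":-185,"ty":-37,"tz":2,"wz":0.25}])

```text
validation failed for argument at $.in...
```

Call:
jog_arm(increments=[{"tx":-40,"ty":2,"wz":0.06},{"tx":-80,"ty":4,"wz":0.12},{"tx":-120,"ty":6,"wz":0.18},{"tx":-155,"ty":8,"wz":0.23},{"tx":-189,"ty":10,"wz":0.25}])

```text
validation failed for argument at $.in...
```

```bash
python3 - <<'E'
from h import *
s,p,Rm=now(); print(s["time"],p,yaz(Rm),Rm[:,2],s["joint_positions"])
w=cam("wrist"); cv2.imwrite("pics/w1.png",w["color"])
E=w["extrinsics"]; print("cam at",-E[:3,:3].T@E[:3,3], "fwd",E[2,:3])
print([ (d["bbox"],d["conf"]) for d in vision.spot_in("wrist","eye")])
print(proj(w,[[.597,-.083,.124],[.5885,-.0275,.167]]))
E
```

```text
0.8 [0.26256632 0.59461364 0.22259721] 66.17652929937981 [ 5.74821465e-05  3.28057845e-05 -9.99999998e-01] [-1.1409218   0.32098455 -0.07008079  1.45049842  0.02258642  1.37084331
 -0.05692153]
cam at [0.1933975  0.62496957 0.38404237] fwd [ 0.254894   -0.11259828 -0.9603909 ]
[]
[[ 16.37073586 552.5978115 ]
 [ 22.40900867 571.14693179]]
```

View pics/w1.png

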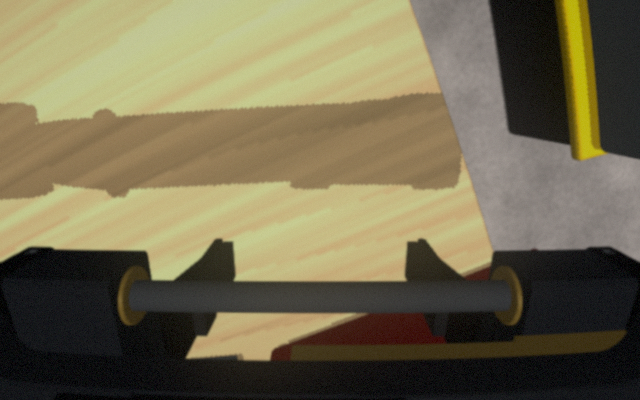

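The first picture shows only bench and the open fingers, since every row needs all seven fields. Resending the moves.

Call:
jog_arm(increments=[{"tx":-29,"ty":-24,"tz":0,"wx":0,"wy":0,"wz":0.05,"gripper":1},{"tx":-58,"ty":-48,"tz":1,"wx":0,"wy":0,"wz":0.1,"gripper":1},{"tx":-87,"ty":-73,"tz":1,"wx":0,"wy":0,"wz":0.15,"gripper":1},{"tx":-116,"ty":-97,"tz":2,"wx":0,"wy":0,"wz":0.2,"gripper":1},{"tx":-145,"ty":-121,"tz":2,"wx":0,"wy":0,"wz":0.25,"gripper":1}])

```text
time: 1.32
position: [0.3469, 0.4237, 0.2206]
tool_rot: [1.03, 2.968, 0.001]
ft_force: [0.5, 0.1, 0.0]
grip_width: 1.0
grip_force: 0.0
```

Call:
jog_arm(increments=[{"tx":-34,"ty":-16,"tz":0,"wx":0,"wy":0,"wz":0.05,"gripper":1},{"tx":-68,"ty":-32,"tz":1,"wx":0,"wy":0,"wz":0.1,"gripper":1},{"tx":-102,"ty":-49,"tz":1,"wx":0,"wy":0,"wz":0.15,"gripper":1},{"tx":-136,"ty":-65,"tz":2,"wx":0,"wy":0,"wz":0.2,"gripper":1},{"tx":-170,"ty":-81,"tz":2,"wx":0,"wy":0,"wz":0.25,"gripper":1}])

```text
time: 1.73
position: [0.4305, 0.2549, 0.2188]
tool_rot: [1.392, 2.816, 0.001]
ft_force: [0.1, 0.7, 0.0]
grip_width: 0.999
grip_force: 0.0
```

Call:
jog_arm(increments=[{"tx":-37,"ty":-7,"tz":0,"wx":0,"wy":0,"wz":0.05,"gripper":1},{"tx":-74,"ty":-15,"tz":1,"wx":0,"wy":0,"wz":0.1,"gripper":1},{"tx":-111,"ty":-22,"tz":1,"wx":0,"wy":0,"wz":0.15,"gripper":1},{"tx":-148,"ty":-29,"tz":2,"wx":0,"wy":0,"wz":0.2,"gripper":1},{"tx":-185,"ty":-37,"tz":2,"wx":0,"wy":0,"wz":0.25,"gripper":1}])

```text
time: 2.15
position: [0.5139, 0.0858, 0.2168]
tool_rot: [1.732, 2.621, 0.002]
ft_force: [0.9, -0.1, 0.3]
grip_width: 0.996
grip_force: 0.0
```

Call:
jog_arm(increments=[{"tx":-40,"ty":2,"tz":0,"wx":0,"wy":0,"wz":0.06,"gripper":0.6},{"tx":-80,"ty":4,"tz":1,"wx":0,"wy":0,"wz":0.12,"gripper":0.6},{"tx":-120,"ty":6,"tz":1,"wx":0,"wy":0,"wz":0.18,"gripper":0.6},{"tx":-155,"ty":8,"tz":2,"wx":0,"wy":0,"wz":0.23,"gripper":0.6},{"tx":-189,"ty":10,"tz":2,"wx":0,"wy":0,"wz":0.25,"gripper":0.6}])

```text
time: 2.57
position: [0.5976, -0.0845, 0.2148]
tool_rot: [2.046, 2.383, 0.001]
ft_force: [1.0, -0.4, -0.3]
grip_width: 0.706
grip_force: 0.0
```

```bash
python3 - <<'E'
from h import *
s,p,Rm=now(); print(s["time"],p,yaz(Rm),Rm[:,2],s["joint_positions"])
w=cam("wrist"); cv2.imwrite("pics/w2.png",w["color"])
E=w["extrinsics"]; print("cam at",-E[:3,:3].T@E[:3,3], "fwd",E[2,:3])
print([ (d["bbox"],d["conf"]) for d in vision.spot_in("wrist","eye")])
print(proj(w,[[.597,-.083,.124],[.5885,-.0275,.167]]))
E
```

```text
2.5667 [ 0.59757684 -0.08454654  0.21475448] 8.712375243336817 [ 6.35498239e-04 -1.15321710e-04 -9.99999791e-01] [-0.37945294  0.2447616   0.56579595  1.60372198 -0.13411492  1.33150251
  0.35668276]
cam at [ 0.58686219 -0.00932854  0.37617861] fwd [ 0.04183142 -0.27581983 -0.96029868]
[([305.7, 176.1, 334.0, 227.9], 0.56)]
[[318.31803775 204.29988061]
 [317.79470549 133.43544231]]
```

View pics/w2.png

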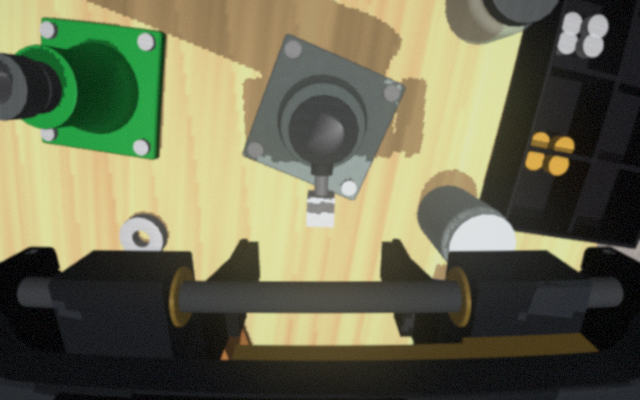

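The head shows at (320,203), right where predicted (318,204), below the spindle and midway between the fingers. Descending and gripping it.

Call:
jog_arm(increments=[{"tx":0,"ty":0,"tz":25,"wx":0,"wy":0,"wz":0,"gripper":0.6},{"tx":0,"ty":0,"tz":50,"wx":0,"wy":0,"wz":0,"gripper":0.6},{"tx":0,"ty":0,"tz":75,"wx":0,"wy":0,"wz":0,"gripper":0.6},{"tx":0,"ty":0,"tz":95,"wx":0,"wy":0,"wz":0,"gripper":0.6},{"tx":0,"ty":0,"tz":107,"wx":0,"wy":0,"wz":0,"gripper":0.6}])

```text
time: 3.08
position: [0.5955, -0.0813, 0.105]
tool_rot: [-2.04, -2.386, 0.003]
ft_force: [-0.1, -0.9, -0.1]
grip_width: 0.597
grip_force: 0.0
```

Call:
jog_arm(increments=[{"tx":0,"ty":0,"tz":0,"wx":0,"wy":0,"wz":0,"gripper":0.15},{"tx":0,"ty":0,"tz":0,"wx":0,"wy":0,"wz":0,"gripper":0.15},{"tx":0,"ty":0,"tz":0,"wx":0,"wy":0,"wz":0,"gripper":0.15},{"tx":0,"ty":0,"tz":0,"wx":0,"wy":0,"wz":0,"gripper":0.15},{"tx":0,"ty":0,"tz":0,"wx":0,"wy":0,"wz":0,"gripper":0.15}], grip_force=20)

```text
time: 3.5
position: [0.598, -0.0824, 0.1091]
tool_rot: [2.041, 2.385, 0.003]
ft_force: [-0.2, 0.4, 0.4]
grip_width: 0.305
grip_force: 0.0
```

Call:
jog_arm(increments=[{"tx":0,"ty":0,"tz":0,"wx":0,"wy":0,"wz":0,"gripper":0.15},{"tx":0,"ty":0,"tz":0,"wx":0,"wy":0,"wz":0,"gripper":0.15},{"tx":0,"ty":0,"tz":0,"wx":0,"wy":0,"wz":0,"gripper":0.15},{"tx":0,"ty":0,"tz":0,"wx":0,"wy":0,"wz":0,"gripper":0.15},{"tx":0,"ty":0,"tz":0,"wx":0,"wy":0,"wz":0,"gripper":0.15}], grip_force=20)

```text
time: 3.92
position: [0.5978, -0.0824, 0.1085]
tool_rot: [2.042, 2.386, 0.002]
ft_force: [0.3, 0.0, 6.3]
grip_width: 0.228
grip_force: 20.0
```

```bash
python3 - <<'E'
from h import *
s,p,Rm=now(); print(p,yaz(Rm),s["grip_width"],s["ft_force"],s["torque"])
S=np.array([.5885,-.0275]); d=p[:2]-S; az=np.degrees(np.arctan2(d[1],d[0])); print("az",az,np.linalg.norm(d))
# rotate about S clockwise by per-call chunks; rows relative to call start
tot=-(az+360-166.4) ; tot=(166.4-360-az); print("turn",tot)
n=4; T=lambda a:R.from_euler('z',a,degrees=True).as_matrix()
S3=np.array([*S,p[2]])
P=lambda a:S3+T(a)@(p-S3)
for k in range(n):
    a0=tot*k/n
    for j in range(1,6):
        a=tot*(k+j/5)/n
        print(k,inc(P(a0),T(a0)@Rm,P(a),T(a)@Rm))
    if k==0: print('per row deg',tot/20)
E
```

```text
[ 0.59775956 -0.08237896  0.10845981] 8.872040635001234 0.22798557156718105 [0.27319684 0.01371429 6.27816865] [ 0.00121248  0.03401856 -0.16455432]
az -80.42286163693343 0.05565464288081698
turn -113.17713836306656
0 [0.2, -5.5, -0.0, 0.0, -0.0, 0.099]
0 [0.9, -10.9, -0.0, 0.0, -0.0, 0.198]
0 [2.2, -16.3, -0.0, 0.0, -0.001, 0.296]
0 [4.0, -21.5, -0.0, 0.0, -0.001, 0.395]
0 [6.3, -26.5, -0.0, 0.0, -0.001, 0.494]
per row deg -5.658856918153328
1 [0.2, -5.5, -0.0, 0.0, -0.0, 0.099]
1 [0.9, -10.9, -0.0, 0.0, -0.0, 0.198]
1 [2.2, -16.3, -0.0, 0.0, -0.001, 0.296]
1 [4.0, -21.5, -0.0, 0.0, -0.001, 0.395]
1 [6.3, -26.5, -0.0, 0.0, -0.001, 0.494]
2 [0.2, -5.5, -0.0, 0.0, -0.0, 0.099]
2 [0.9, -10.9, -0.0, 0.0, -0.0, 0.198]
2 [2.2, -16.3, -0.0, 0.0, -0.001, 0.296]
2 [4.0, -21.5, -0.0, 0.0, -0.001, 0.395]
2 [6.3, -26.5, -0.0, 0.0, -0.001, 0.494]
3 [0.2, -5.5, -0.0, 0.0, -0.0, 0.099]
3 [0.9, -10.9, -0.0, 0.0, -0.0, 0.198]
3 [2.2, -16.3, -0.0, 0.0, -0.001, 0.296]
3 [4.0, -21.5, -0.0, 0.0, -0.001, 0.395]
3 [6.3, -26.5, -0.0, 0.0, -0.001, 0.494]
```

Call:
jog_arm(increments=[{"tx":0.2,"ty":-5.5,"tz":0,"wx":0,"wy":0,"wz":0.099,"gripper":0.15},{"tx":0.9,"ty":-11,"tz":0,"wx":0,"wy":0,"wz":0.198,"gripper":0.15},{"tx":2.2,"ty":-16.3,"tz":0,"wx":0,"wy":0,"wz":0.296,"gripper":0.15},{"tx":4,"ty":-21.5,"tz":0,"wx":0,"wy":0,"wz":0.395,"gripper":0.15},{"tx":6.3,"ty":-26.5,"tz":0,"wx":0,"wy":0,"wz":0.494,"gripper":0.15}])

```text
time: 4.33
position: [0.5736, -0.0794, 0.1086]
tool_rot: [2.563, 1.808, 0.01]
ft_force: [8.8, 0.6, -1.5]
grip_width: 0.226
grip_force: 20.0
```

```bash
python3 - <<'E'
from h import *
s,p,Rm=now(); print(p,yaz(Rm),s["grip_width"],s["ft_force"],s["torque"],s["joint_positions"])
S=np.array([.5885,-.0275]); d=p[:2]-S; az=np.degrees(np.arctan2(d[1],d[0])); print("az",az,np.linalg.norm(d))
E
```

```text
[ 0.57358656 -0.07943165  0.10862094] -19.578918570793455 0.22620051576346717 [ 8.76739413  0.58015235 -1.46137802] [ 0.17878871 -1.78308111  0.30736037] [-0.44833003  0.28133965  0.62946155  1.79825315 -0.18440361  1.11211954
 -0.09854322]
az -106.02270560184698 0.054030610406264105
```

Call:
jog_arm(increments=[{"tx":0.2,"ty":-5.5,"tz":0,"wx":0,"wy":0,"wz":0.099,"gripper":0.15},{"tx":0.9,"ty":-11,"tz":0,"wx":0,"wy":0,"wz":0.198,"gripper":0.15},{"tx":2.2,"ty":-16.3,"tz":0,"wx":0,"wy":0,"wz":0.296,"gripper":0.15},{"tx":4,"ty":-21.5,"tz":0,"wx":0,"wy":0,"wz":0.395,"gripper":0.15},{"tx":6.3,"ty":-26.5,"tz":0,"wx":0,"wy":0,"wz":0.494,"gripper":0.15}])

```text
time: 4.75
position: [0.5512, -0.065, 0.1087]
tool_rot: [2.928, 1.127, 0.014]
ft_force: [10.1, -0.4, -3.4]
grip_width: 0.228
grip_force: 20.0
```

Call:
jog_arm(increments=[{"tx":0.2,"ty":-5.5,"tz":0,"wx":0,"wy":0,"wz":0.099,"gripper":0.15},{"tx":0.9,"ty":-11,"tz":0,"wx":0,"wy":0,"wz":0.198,"gripper":0.15},{"tx":2.2,"ty":-16.3,"tz":0,"wx":0,"wy":0,"wz":0.296,"gripper":0.15},{"tx":4,"ty":-21.5,"tz":0,"wx":0,"wy":0,"wz":0.395,"gripper":0.15},{"tx":6.3,"ty":-26.5,"tz":0,"wx":0,"wy":0,"wz":0.494,"gripper":0.15}])

```text
time: 5.17
position: [0.5384, -0.0423, 0.1088]
tool_rot: [3.115, 0.377, 0.016]
ft_force: [11.9, -2.6, -4.1]
grip_width: 0.226
grip_force: 20.0
```

Call:
jog_arm(increments=[{"tx":0.2,"ty":-5.5,"tz":0,"wx":0,"wy":0,"wz":0.099,"gripper":0.15},{"tx":0.9,"ty":-11,"tz":0,"wx":0,"wy":0,"wz":0.198,"gripper":0.15},{"tx":2.2,"ty":-16.3,"tz":0,"wx":0,"wy":0,"wz":0.296,"gripper":0.15},{"tx":4,"ty":-21.5,"tz":0,"wx":0,"wy":0,"wz":0.395,"gripper":0.15},{"tx":6.3,"ty":-26.5,"tz":0,"wx":0,"wy":0,"wz":0.494,"gripper":0.15}])

```text
time: 5.58
position: [0.5371, -0.0169, 0.1086]
tool_rot: [3.113, -0.398, 0.014]
ft_force: [8.7, -5.9, -1.6]
grip_width: 0.232
grip_force: 20.0
```

```bash
python3 - <<'E'
from h import *
s,p,Rm=now(); print(p,yaz(Rm),Rm[:,2],s["grip_width"],s["ft_force"],s["torque"],s["joint_positions"])
S=np.array([.5885,-.0275]); d=p[:2]-S; az=np.degrees(np.arctan2(d[1],d[0])); print("az",az,np.linalg.norm(d))
t=cam("top"); cv2.imwrite("pics/t2.png",t["color"])
E
```

```text
[ 0.53712899 -0.01687505  0.10861808] -104.56289120230544 [ 0.0083313  -0.00464084 -0.99995452] 0.23156565851038108 [ 8.69023926 -5.89419798 -1.64310219] [-1.50749728 -1.53456698  0.46271389] [-0.75015788  0.20573495  0.81207001  1.90242017 -0.16294422  1.09338472
 -1.69955856]
az 168.3144127305474 0.0524582716546822
```

Call:
jog_arm(increments=[{"tx":0,"ty":0,"tz":0,"wx":0,"wy":0,"wz":0,"gripper":0.6},{"tx":0,"ty":0,"tz":0,"wx":0,"wy":0,"wz":0,"gripper":0.6},{"tx":0,"ty":0,"tz":0,"wx":0,"wy":0,"wz":0,"gripper":0.6},{"tx":0,"ty":0,"tz":-30,"wx":0,"wy":0,"wz":0,"gripper":0.6},{"tx":0,"ty":0,"tz":-60,"wx":0,"wy":0,"wz":0,"gripper":0.6}])

```text
time: 6.05
position: [0.5311, -0.0144, 0.1662]
tool_rot: [3.115, -0.392, -0.009]
ft_force: [0.8, 0.6, -0.1]
grip_width: 0.518
grip_force: 0.0
```

Call:
jog_arm(increments=[{"tx":15,"ty":0,"tz":-30,"wx":0,"wy":0,"wz":0,"gripper":0.6},{"tx":30,"ty":0,"tz":-60,"wx":0,"wy":0,"wz":0,"gripper":0.6},{"tx":30,"ty":0,"tz":-60,"wx":0,"wy":0,"wz":0,"gripper":0.6},{"tx":30,"ty":0,"tz":-60,"wx":0,"wy":0,"wz":0,"gripper":0.6},{"tx":30,"ty":0,"tz":-60,"wx":0,"wy":0,"wz":0,"gripper":0.6}])

```text
time: 6.47
position: [0.5615, -0.0217, 0.2264]
tool_rot: [3.117, -0.392, -0.004]
ft_force: [-0.2, -0.1, -1.2]
grip_width: 0.597
grip_force: 0.0
```

```bash
python3 - <<'E'
from h import *
s,p,Rm=now(); print(p,yaz(Rm),s["joint_positions"])
w=cam("wrist"); cv2.imwrite("pics/w3.png",w["color"])
t=cam("top"); si=cam("side")
a=np.radians(166.4); S=np.array([.5885,-.0275]); e=[*(S+.058*np.array([np.cos(a),np.sin(a)])),.124]
for n,c in (("wrist",w),("top",t),("side",si)):
    print(n,proj(c,[e,[.5885,-.0275,.167],[.5885,-.0275,.136]]).round(1).tolist(),[(np.round(d["bbox"]).tolist(),round(d["conf"],2)) for d in vision.spot_in(n,"eye")])
u=proj(w,[e])[0].astype(int); print(u)
pics=[]
for c,P,hs,k in((w,proj(w,[e])[0],90,4),(si,proj(si,[e])[0],40,4)):
    u=P.astype(int); y0=max(u[1]-hs,0);x0=max(u[0]-hs,0); cr=c["color"][y0:y0+2*hs,x0:x0+2*hs]; print("org",x0,y0,cr.shape)
    pics.append(cv2.resize(cr,(400,400),interpolation=2))
cv2.imwrite("pics/m3.png",np.hstack(pics))
E
```

```text
[ 0.56152677 -0.02167677  0.22642366] -104.32950014215004 [-0.75355566  0.16394738  0.83547308  1.6924568  -0.12458895  1.34263413
 -1.71709854]
wrist [[319.2, 239.6], [317.7, 181.5], [318.0, 171.9]] []
top [[307.0, 204.6], [312.1, 179.1], [312.3, 182.0]] []
side [[310.4, 179.2], [334.4, 159.3], [334.0, 168.8]] [([210.0, 226.0, 230.0, 242.0], 0.46), ([305.0, 170.0, 323.0, 187.0], 0.44)]
[319 239]
org 229 149 (180, 180, 3)
org 270 139 (80, 80, 3)
```

View pics/m3.png

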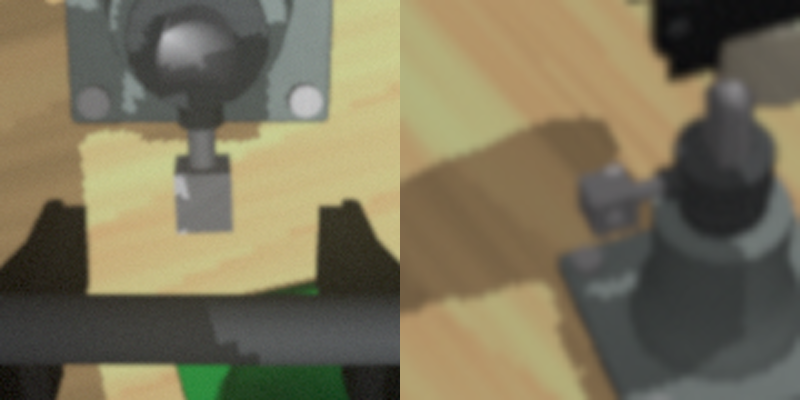

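The screw now stands square to the plate edge (head at about (321,240) in the wrist view), and the side view shows the flat facing it. On to the bar.

```bash
python3 - <<'E'
from h import *
w=cam("wrist"); print("head top centre",onz(w,(320.8,240.3),.135), "collar axis guess")
s,p,Rm=now()
line(p,Rm,[.514,-.333,.16],pose_R(22.1),4)
E
```

```text
head top centre [ 0.53595318 -0.01601376  0.135     ] collar axis guess
[7.6, 78.4, 16.8, -0.0, 0.0, -0.552]
[-34.6, 70.7, 16.8, -0.0, 0.0, -0.552]
[-66.5, 42.1, 16.8, -0.0, 0.0, -0.552]
[-78.7, 1.0, 16.8, -0.0, 0.0, -0.552]
```

Call:
jog_arm(increments=[{"tx":1,"ty":16,"tz":0,"wx":0,"wy":0,"wz":-0.11,"gripper":0.6},{"tx":2,"ty":32,"tz":0,"wx":0,"wy":0,"wz":-0.22,"gripper":0.6},{"tx":4,"ty":48,"tz":5,"wx":0,"wy":0,"wz":-0.33,"gripper":0.6},{"tx":6,"ty":63,"tz":10,"wx":0,"wy":0,"wz":-0.44,"gripper":0.6},{"tx":7.6,"ty":78.4,"tz":16.8,"wx":0,"wy":0,"wz":-0.552,"gripper":0.6}])

```text
time: 7.23
position: [0.5506, -0.1003, 0.2108]
tool_rot: [-3.104, -0.481, -0.001]
ft_force: [0.4, 0.5, -0.2]
grip_width: 0.602
grip_force: 0.0
```

Call:
jog_arm(increments=[{"tx":-7,"ty":14,"tz":3,"wx":0,"wy":0,"wz":-0.11,"gripper":0.6},{"tx":-14,"ty":28,"tz":7,"wx":0,"wy":0,"wz":-0.22,"gripper":0.6},{"tx":-21,"ty":42,"tz":10,"wx":0,"wy":0,"wz":-0.33,"gripper":0.6},{"tx":-28,"ty":56,"tz":13,"wx":0,"wy":0,"wz":-0.44,"gripper":0.6},{"tx":-34.6,"ty":70.7,"tz":16.8,"wx":0,"wy":0,"wz":-0.552,"gripper":0.6}])

```text
time: 7.65
position: [0.5383, -0.178, 0.1937]
tool_rot: [-2.856, -1.309, -0.0]
ft_force: [0.2, 0.5, 0.8]
grip_width: 0.601
grip_force: 0.0
```

Call:
jog_arm(increments=[{"tx":-13,"ty":8,"tz":3,"wx":0,"wy":0,"wz":-0.11,"gripper":0.6},{"tx":-26,"ty":17,"tz":7,"wx":0,"wy":0,"wz":-0.22,"gripper":0.6},{"tx":-40,"ty":25,"tz":10,"wx":0,"wy":0,"wz":-0.33,"gripper":0.6},{"tx":-53,"ty":34,"tz":13,"wx":0,"wy":0,"wz":-0.44,"gripper":0.6},{"tx":-66.5,"ty":42.1,"tz":16.8,"wx":0,"wy":0,"wz":-0.552,"gripper":0.6}])

```text
time: 8.07
position: [0.5265, -0.2559, 0.1769]
tool_rot: [-2.391, -2.038, -0.0]
ft_force: [-0.2, -0.1, 0.4]
grip_width: 0.599
grip_force: 0.0
```

Call:
jog_arm(increments=[{"tx":-16,"ty":0,"tz":3,"wx":0,"wy":0,"wz":-0.11,"gripper":0.6},{"tx":-32,"ty":0,"tz":7,"wx":0,"wy":0,"wz":-0.22,"gripper":0.6},{"tx":-48,"ty":1,"tz":10,"wx":0,"wy":0,"wz":-0.33,"gripper":0.6},{"tx":-64,"ty":1,"tz":13,"wx":0,"wy":0,"wz":-0.44,"gripper":0.6},{"tx":-78.7,"ty":1,"tz":16.8,"wx":0,"wy":0,"wz":-0.552,"gripper":0.6}])

```text
time: 8.48
position: [0.5143, -0.3339, 0.16]
tool_rot: [-1.746, -2.612, 0.0]
ft_force: [0.4, 0.0, 0.2]
grip_width: 0.603
grip_force: 0.0
```

```bash
python3 - <<'E'
from h import *
s,p,Rm=now(); print(p,yaz(Rm),Rm[:,2],s["joint_positions"])
w=cam("wrist"); cv2.imwrite("pics/w4.png",w["color"])
print(proj(w,[[.492,-.268,.045],[.544,-.396,.045],[.503,-.296,.045]]),[(np.round(d["bbox"]).tolist(),round(d["conf"],2)) for d in vision.spot_in("wrist","bar")])
E
```

```text
[ 0.5143458  -0.33391827  0.16000286] 22.475394978967604 [-1.98486145e-04 -5.50309355e-05 -9.99999979e-01] [-0.04188296  0.32995035  0.70449127  1.65194918 -0.22337567  1.24228342
  1.10083855]
[[324.95276459 110.14451428]
 [323.55336588 273.52076718]
 [324.18916309 149.36186698]] [([312.0, 111.0, 333.0, 279.0], 0.59), ([247.0, 0.0, 295.0, 12.0], 0.36)]
```

View pics/w4.png

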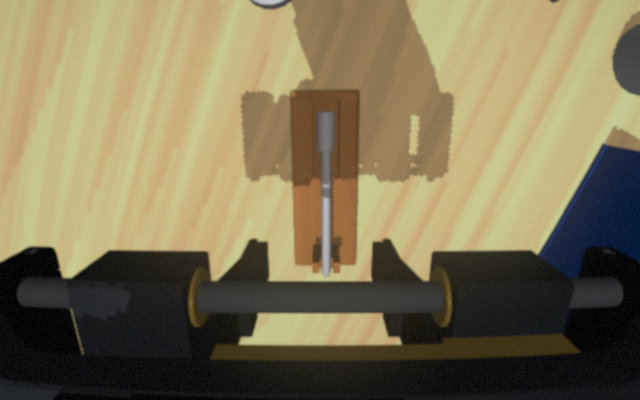

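The bar lies along column 326: head end at (326,111), neck at (326,151) and tip at (327,276), about as predicted.

```bash
python3 - <<'E'
from h import *
w=cam("wrist"); h,n,t=[onz(w,u,.045) for u in((326,111),(326,151),(326.7,276))]
print(h,n,t,np.linalg.norm(t-h),np.linalg.norm(t-n)); d=(t-h)/np.linalg.norm(t-h); az=np.degrees(np.arctan2(d[1],d[0])); print(az)
neck=t-.110*d; g=neck+.04*d; print("neck",neck,"grip",g)
s,p,Rm=now(); tgt=np.array([g[0],g[1],.028]); print(inc(p,Rm,tgt,pose_R(az+90)))
E
```

```text
[ 0.49173216 -0.27008921  0.045     ] [ 0.50327784 -0.2985258   0.045     ] [ 0.54495411 -0.39935118  0.045     ] 0.13978995776314457 0.10909934890350943
-67.62121496069163
neck [ 0.50307403 -0.2976356   0.045     ] grip [ 0.51830315 -0.33462308  0.045     ]
[-2.4, 4.2, 131.9, -0.001, -0.001, -0.009]
```

Call:
jog_arm(increments=[{"tx":-2.4,"ty":4.2,"tz":30,"wx":0,"wy":0,"wz":-0.009,"gripper":0.6},{"tx":-2.4,"ty":4.2,"tz":60,"wx":0,"wy":0,"wz":-0.009,"gripper":0.6},{"tx":-2.4,"ty":4.2,"tz":90,"wx":0,"wy":0,"wz":-0.009,"gripper":0.6},{"tx":-2.4,"ty":4.2,"tz":115,"wx":0,"wy":0,"wz":-0.009,"gripper":0.5},{"tx":-2.4,"ty":4.2,"tz":132,"wx":0,"wy":0,"wz":-0.009,"gripper":0.4}])

```text
time: 9.05
position: [0.5191, -0.3307, 0.0257]
tool_rot: [-1.741, -2.611, -0.001]
ft_force: [-0.3, -0.1, 0.1]
grip_width: 0.52
grip_force: 0.0
```

Call:
jog_arm(increments=[{"tx":0,"ty":0,"tz":0,"wx":0,"wy":0,"wz":0,"gripper":0},{"tx":0,"ty":0,"tz":0,"wx":0,"wy":0,"wz":0,"gripper":0},{"tx":0,"ty":0,"tz":0,"wx":0,"wy":0,"wz":0,"gripper":0},{"tx":0,"ty":0,"tz":0,"wx":0,"wy":0,"wz":0,"gripper":0},{"tx":0,"ty":0,"tz":0,"wx":0,"wy":0,"wz":0,"gripper":0}], grip_force=25)

```text
time: 9.47
position: [0.5206, -0.334, 0.0301]
tool_rot: [1.74, 2.612, 0.001]
ft_force: [1.2, 0.5, -0.4]
grip_width: 0.156
grip_force: 0.0
```

Call:
jog_arm(increments=[{"tx":0,"ty":0,"tz":0,"wx":0,"wy":0,"wz":0,"gripper":0},{"tx":0,"ty":0,"tz":0,"wx":0,"wy":0,"wz":0,"gripper":0},{"tx":0,"ty":0,"tz":0,"wx":0,"wy":0,"wz":0,"gripper":0},{"tx":0,"ty":0,"tz":0,"wx":0,"wy":0,"wz":0,"gripper":0},{"tx":0,"ty":0,"tz":0,"wx":0,"wy":0,"wz":0,"gripper":0}])

```text
time: 9.88
position: [0.5203, -0.334, 0.0295]
tool_rot: [1.74, 2.613, 0.001]
ft_force: [-0.7, 0.3, 6.2]
grip_width: 0.08
grip_force: 25.0
```

```bash
python3 - <<'E'
from h import *
s,p,Rm=now(); print(p,yaz(Rm),Rm[:,2],s["grip_width"],s["grip_force"],s["ft_force"])
E
```

```text
[ 0.52025891 -0.33397838  0.02952748] 22.683461554542358 [ 1.89168953e-03 -2.93285466e-04 -9.99998168e-01] 0.08017614023938643 24.998455261811614 [-0.67364298  0.3307177   6.18183037]
```

```bash
python3 - <<'E'
from h import *
s,p,Rm=now()
up=p+[0,0,.17]; line(up,Rm,[.5604,.0869,.20],pose_R(-14),3)
E
```

```text
[124.3, 66.4, -0.2, 0.001, 0.0, 0.213]
[135.5, 38.6, -0.2, 0.001, 0.0, 0.213]
[140.6, 9.0, -0.2, 0.001, 0.0, 0.213]
```

Call:
jog_arm(increments=[{"tx":0,"ty":0,"tz":-20,"wx":0,"wy":0,"wz":0,"gripper":0},{"tx":0,"ty":0,"tz":-55,"wx":0,"wy":0,"wz":0,"gripper":0},{"tx":0,"ty":0,"tz":-95,"wx":0,"wy":0,"wz":0,"gripper":0},{"tx":0,"ty":0,"tz":-135,"wx":0,"wy":0,"wz":0,"gripper":0},{"tx":0,"ty":0,"tz":-170,"wx":0,"wy":0,"wz":0,"gripper":0}])

```text
time: 10.3
position: [0.5191, -0.3339, 0.2006]
tool_rot: [1.742, 2.614, 0.0]
ft_force: [1.1, -0.1, -1.6]
grip_width: 0.078
grip_force: 25.0
```

Call:
jog_arm(increments=[{"tx":25,"ty":13,"tz":0,"wx":0,"wy":0,"wz":0.04,"gripper":0},{"tx":50,"ty":26,"tz":0,"wx":0,"wy":0,"wz":0.08,"gripper":0},{"tx":75,"ty":40,"tz":0,"wx":0,"wy":0,"wz":0.13,"gripper":0},{"tx":100,"ty":53,"tz":0,"wx":0,"wy":0,"wz":0.17,"gripper":0},{"tx":124,"ty":66,"tz":0,"wx":0,"wy":0,"wz":0.213,"gripper":0}])

```text
time: 10.72
position: [0.5321, -0.1923, 0.198]
tool_rot: [-2.011, -2.412, -0.0]
ft_force: [1.1, 0.1, -1.2]
grip_width: 0.078
grip_force: 25.0
```

Call:
jog_arm(increments=[{"tx":27,"ty":8,"tz":0,"wx":0,"wy":0,"wz":0.04,"gripper":0},{"tx":54,"ty":15,"tz":0,"wx":0,"wy":0,"wz":0.08,"gripper":0},{"tx":81,"ty":23,"tz":0,"wx":0,"wy":0,"wz":0.13,"gripper":0},{"tx":108,"ty":31,"tz":0,"wx":0,"wy":0,"wz":0.17,"gripper":0},{"tx":135.5,"ty":38.6,"tz":0,"wx":0,"wy":0,"wz":0.213,"gripper":0}])

```text
time: 11.13
position: [0.5454, -0.0524, 0.1981]
tool_rot: [-2.257, -2.185, 0.0]
ft_force: [0.3, -0.7, -0.2]
grip_width: 0.079
grip_force: 25.0
```

Call:
jog_arm(increments=[{"tx":28,"ty":2,"tz":0,"wx":0,"wy":0,"wz":0.04,"gripper":0},{"tx":56,"ty":4,"tz":0,"wx":0,"wy":0,"wz":0.08,"gripper":0},{"tx":84,"ty":6,"tz":0,"wx":0,"wy":0,"wz":0.13,"gripper":0},{"tx":115,"ty":8,"tz":0,"wx":0,"wy":0,"wz":0.17,"gripper":0},{"tx":140.6,"ty":9,"tz":0,"wx":0,"wy":0,"wz":0.213,"gripper":0}])

```text
time: 11.55
position: [0.5586, 0.089, 0.198]
tool_rot: [-2.475, -1.934, 0.0]
ft_force: [-0.3, 0.9, -0.1]
grip_width: 0.076
grip_force: 25.0
```

Call:
jog_arm(increments=[{"tx":0,"ty":0,"tz":20,"wx":0,"wy":0,"wz":0,"gripper":0},{"tx":0,"ty":0,"tz":45,"wx":0,"wy":0,"wz":0,"gripper":0},{"tx":0,"ty":0,"tz":70,"wx":0,"wy":0,"wz":0,"gripper":0},{"tx":0,"ty":0,"tz":85,"wx":0,"wy":0,"wz":0,"gripper":0},{"tx":0,"ty":0,"tz":91,"wx":0,"wy":0,"wz":0,"gripper":0}])

```text
time: 11.97
position: [0.5567, 0.0862, 0.1042]
tool_rot: [-2.473, -1.935, 0.008]
ft_force: [0.1, -0.1, -0.8]
grip_width: 0.079
grip_force: 25.0
```

Call:
jog_arm(increments=[{"tx":0,"ty":0,"tz":0,"wx":0,"wy":0,"wz":0,"gripper":0},{"tx":0,"ty":0,"tz":0,"wx":0,"wy":0,"wz":0,"gripper":0},{"tx":0,"ty":0,"tz":0,"wx":0,"wy":0,"wz":0,"gripper":0},{"tx":0,"ty":0,"tz":0,"wx":0,"wy":0,"wz":0,"gripper":0},{"tx":0,"ty":0,"tz":0,"wx":0,"wy":0,"wz":0,"gripper":0}])

```text
time: 12.38
position: [0.5598, 0.0868, 0.1085]
tool_rot: [2.474, 1.935, 0.003]
ft_force: [-0.7, 1.1, -1.1]
grip_width: 0.079
grip_force: 25.0
```

```bash
python3 - <<'E'
from h import *
s,p,Rm=now(); print(p,yaz(Rm),Rm[:,2],s["joint_positions"],s["ft_force"])
pics=[]
tip=p+[0,0,.0155]-Rm[:,0]*.07; hd=p+[0,0,.0155]+Rm[:,0]*.07; e=[.535,-.015,.124]
for n in ("top","side","wrist"):
    c=cam(n); cv2.imwrite(f"pics/i_{n}.png",c["color"])
    P=proj(c,[tip,hd,e]); print(n,P.round(1).tolist())
    if n!="wrist":
        u=((P[0]+P[2])/2).astype(int); x0,y0=u-36; pics.append(cv2.resize(c["color"][y0:y0+72,x0:x0+72],(400,400),interpolation=2)); print("org",x0,y0)
cv2.imwrite("pics/m5.png",np.hstack(pics))
E
```

```text
[0.55976339 0.08683659 0.10853714] -13.928233151227744 [ 1.96079583e-03  8.06395169e-04 -9.99997753e-01] [-0.64586113  0.24350506  0.50878105  1.82000364 -0.13210744  1.10935734
 -0.33395979] [-0.65370653  1.05259066 -1.14570631]
top [[294.2, 200.5], [241.8, 188.0], [307.5, 203.5]]
org 264 166
side [[306.4, 168.5], [287.9, 130.9], [311.7, 179.0]]
org 273 137
wrist [[318.9, 392.4], [318.1, 117.4], [319.9, 439.5]]
```

View pics/m5.png

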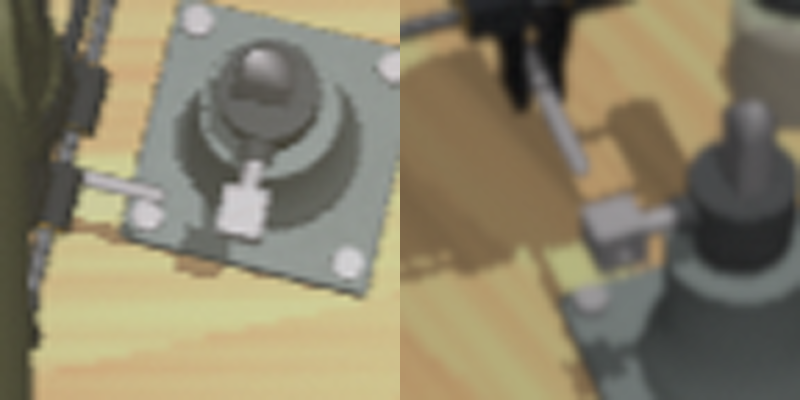

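Both views show the tip just short of the head's left face and nearly in line with it. I'll read pixel profiles to check the small offset.

```bash
python3 - <<'E'
import cv2,numpy as np
t=cv2.cvtColor(cv2.imread("pics/i_top.png"),6); print("top rows195-212 cols 276-316")
print("     "," ".join(f"{c:3d}" for c in range(276,316)))
for r in range(195,213): print(r," ".join(f"{v:3d}" for v in t[r,276:316]))
s=cv2.cvtColor(cv2.imread("pics/i_side.png"),6); print("side")
print("     "," ".join(f"{c:3d}" for c in range(292,325)))
for r in range(146,192): print(r," ".join(f"{v:3d}" for v in s[r,292:325]))
E
```

```text
top rows195-212 cols 276-316
      276 277 278 279 280 281 282 283 284 285 286 287 288 289 290 291 292 293 294 295 296 297 298 299 300 301 302 303 304 305 306 307 308 309 310 311 312 313 314 315
195  79 136 184 197 196 197 197 197 197 197 197 197 158 142 151 151 153 153 153 151 125  91  82  81  79  78  77  79  88  99 107 106 142 183 177 124  99 137 154 154
196  76  82 108 144 165 187 197 198 198 197 197 197 169 148 149 150 153 153 153 152 126  97  85  81  81  79  79  78  77  77  87 111 154 189 177 141 141 153 154 153
197  76  70  76 149 176 170 163 151 161 188 198 185 157 147 149 150 152 152 152 152 150 118  85  82  82  80  80  79  77  79  79 124 170 189 173 150 148 147 135 124
198  76  69  70 146 180 186 186 181 179 172 165 141 132 134 143 149 149 151 151 152 151 149 118  86  82  82  81  79  78  80  79 132 180 184 147 102  88  89  88  86
199  75  65 102 131 147 157 164 173 181 186 186 181 175 167 154 142 137 147 153 151 151 151 120  86  82  83  82  81 139 163 162 168 192 183 131  85  80  82  83  83
200  71  62 126 178 194 176 165 149 146 156 163 173 180 184 183 183 176 149 146 152 1
[... 7745 characters left out ...]
  84  65  82 102 114
187 164 162 162 163 163 157 132 117 123 148 166 171 172 172 170 167 158 147 134 128 129 129 122 121 120 120 119 112  84  60  64  82 100
188 164 163 163 162 163 158 141 120 116 130 153 160 162 163 160 158 152 141 130 122 120 119 119 119 120 120 119 111  83  59  54  63  78
189 165 164 163 163 162 161 152 129 113 114 129 133 142 150 153 152 149 143 130 121 119 119 119 119 119 120 117 103  76  56  53  55  60
190 163 165 165 163 162 162 158 141 116 100  97 102 123 142 150 151 150 144 130 120 119 119 119 119 120 118 108  87  64  52  52  55  56
191 163 163 165 164 163 162 161 152 126  98  89  96 108 132 145 148 145 135 121 118 119 119 120 120 119 114  96  70  53  51  54  56  57
```

```bash
python3 - <<'E'
from h import *
a=np.radians(166.4); o=np.array([np.cos(a),np.sin(a),0]); yv=np.array([o[1],-o[0],0]); z=np.array([0,0,1.])
s,p,Rm=now()
e=np.array([.535,-.015,.124]); ax=p+[0,0,.0155]
for n in("top","side"):
    c=cam(n)
    print(n,"top face (out+y,out-y,in-y,in+y)",proj(c,[e+.011*z+i*.011*o+j*.010*yv for i,j in((1,1),(1,-1),(-1,-1),(-1,1))]).round(1).tolist())
    print(" bottom out+y,out-y,in-y",proj(c,[e-.011*z+i*.011*o+j*.010*yv for i,j in((1,1),(1,-1),(-1,-1))]).round(1).tolist())
    print(" exit hole ctr",proj(c,[e-.010*yv]).round(1), "bar ctr at 30..70",proj(c,[ax-Rm[:,0]*k for k in (.03,.05,.07)]).round(1).tolist())
    print(" px per mm: o,yv,z", (proj(c,[e+.01*o,e+.01*yv,e+.01*z])-proj(c,[e])).round(2).tolist())
E
```

```text
top top face (out+y,out-y,in-y,in+y) [[302.5, 206.0], [310.2, 207.8], [312.3, 199.5], [304.6, 197.7]]
 bottom out+y,out-y,in-y [[302.8, 207.5], [310.4, 209.2], [312.4, 201.1]]
 exit hole ctr [[311.3 204.4]] bar ctr at 30..70 [[279.1, 197.2], [286.7, 199.0], [294.2, 200.8]]
 px per mm: o,yv,z [[-0.92, 3.76], [-3.81, -0.88], [-0.09, -0.69]]
side top face (out+y,out-y,in-y,in+y) [[305.5, 174.0], [308.6, 180.2], [317.8, 177.5], [314.6, 171.4]]
 bottom out+y,out-y,in-y [[305.8, 180.4], [308.8, 186.5], [317.8, 183.8]]
 exit hole ctr [[313.3 182.1]] bar ctr at 30..70 [[300.6, 157.3], [303.4, 163.0], [306.2, 168.8]]
 px per mm: o,yv,z [[-4.11, 1.21], [-1.53, -3.05], [-0.08, -2.91]]
```

The bar and head are offset from prediction by the same 0.6–0.8 px in the top view, so they line up to within 1 mm. Inserting.

Call:
jog_arm(increments=[{"tx":-8,"ty":0,"tz":0,"wx":0,"wy":0,"wz":0,"gripper":0},{"tx":-16,"ty":0,"tz":0,"wx":0,"wy":0,"wz":0,"gripper":0},{"tx":-21,"ty":0,"tz":0,"wx":0,"wy":0,"wz":0,"gripper":0},{"tx":-25,"ty":0,"tz":0,"wx":0,"wy":0,"wz":0,"gripper":0},{"tx":-29,"ty":0,"tz":0,"wx":0,"wy":0,"wz":0,"gripper":0}])

```text
time: 13.05
position: [0.5519, 0.0577, 0.1074]
tool_rot: [-2.475, -1.935, -0.0]
ft_force: [-0.8, 0.2, -0.7]
grip_width: 0.08
grip_force: 25.0
```

Call:
jog_arm(increments=[{"tx":-1,"ty":0,"tz":0,"wx":0,"wy":0,"wz":0,"gripper":0},{"tx":-2,"ty":0,"tz":0,"wx":0,"wy":0,"wz":0,"gripper":0},{"tx":-3,"ty":0,"tz":0,"wx":0,"wy":0,"wz":0,"gripper":0},{"tx":-4,"ty":0,"tz":0,"wx":0,"wy":0,"wz":0,"gripper":0},{"tx":-5,"ty":0,"tz":0,"wx":0,"wy":0,"wz":0,"gripper":0}])

```text
time: 13.47
position: [0.5509, 0.054, 0.1074]
tool_rot: [-2.474, -1.936, -0.0]
ft_force: [0.4, 0.1, -0.9]
grip_width: 0.075
grip_force: 25.0
```

Call:
jog_arm(increments=[{"tx":-3,"ty":0,"tz":0,"wx":0,"wy":0,"wz":0,"gripper":0},{"tx":-6,"ty":0,"tz":0,"wx":0,"wy":0,"wz":0,"gripper":0},{"tx":-9,"ty":0,"tz":0,"wx":0,"wy":0,"wz":0,"gripper":0},{"tx":-12,"ty":0,"tz":0,"wx":0,"wy":0,"wz":0,"gripper":0},{"tx":-15,"ty":0,"tz":0,"wx":0,"wy":0,"wz":0,"gripper":0}])

```text
time: 13.88
position: [0.5472, 0.0388, 0.1074]
tool_rot: [2.474, 1.936, 0.0]
ft_force: [0.7, -0.0, 0.9]
grip_width: 0.077
grip_force: 25.0
```

```bash
python3 - <<'E'
from h import *
s,p,Rm=now(); print(p,yaz(Rm),s["ft_force"],s["torque"])
pics=[]
tip=p+[0,0,.0155]-Rm[:,0]*.07; e=[.535,-.015,.124]
for n in ("top","side"):
    c=cam(n)
    P=proj(c,[tip,e]); print(n,P.round(1).tolist())
    x0,y0=P[1].astype(int)-36; pics.append(cv2.resize(c["color"][y0:y0+72,x0:x0+72],(400,400),interpolation=2)); print("org",x0,y0)
cv2.imwrite("pics/m6.png",np.hstack(pics))
E
```

```text
[0.54719137 0.03875833 0.10742893] -13.933737922578159 [ 0.6553666  -0.04169649  0.87700696] [-0.03626296  0.02442759  0.03459836]
top [[313.1, 205.4], [307.5, 203.5]]
org 271 167
side [[313.5, 184.0], [311.7, 179.0]]
org 275 142
```

View pics/m6.png

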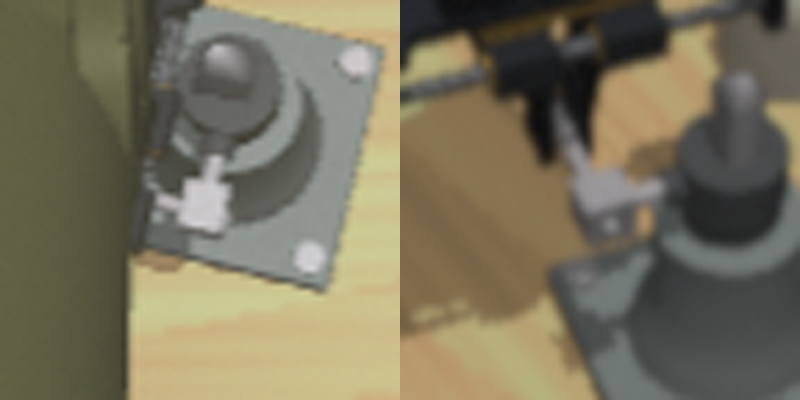

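The side view shows the tip emerging in the head's exit hole at crop (612,225), with no force on the wrist. Pushing further.

Call:
jog_arm(increments=[{"tx":-6,"ty":0,"tz":0,"wx":0,"wy":0,"wz":0,"gripper":0},{"tx":-12,"ty":0,"tz":0,"wx":0,"wy":0,"wz":0,"gripper":0},{"tx":-18,"ty":0,"tz":0,"wx":0,"wy":0,"wz":0,"gripper":0},{"tx":-24,"ty":0,"tz":0,"wx":0,"wy":0,"wz":0,"gripper":0},{"tx":-29,"ty":0,"tz":0,"wx":0,"wy":0,"wz":0,"gripper":0}])

```text
time: 14.4
position: [0.5402, 0.01, 0.1075]
tool_rot: [2.475, 1.935, 0.001]
ft_force: [0.2, 0.3, -1.2]
grip_width: 0.081
grip_force: 25.0
```

```bash
python3 - <<'E'
from h import *
s,p,Rm=now(); print(p,yaz(Rm),s["ft_force"],s["torque"],s["grip_width"])
d=p[:2]-[.535,-.015]; print("TCP-eye along",d@Rm[:2,0],"perp",d@Rm[:2,1])
E
```

```text
[0.54022236 0.00999747 0.10754368] -13.96699617818727 [ 0.20378562  0.30569273 -1.22277544] [-0.02795797 -0.11637054  0.01973648] 0.08058242025010953
TCP-eye along 0.025518905177598316 perp -0.0009655006100763564
```

Call:
jog_arm(increments=[{"tx":0,"ty":0,"tz":0,"wx":0,"wy":0,"wz":0,"gripper":0.3},{"tx":0,"ty":0,"tz":0,"wx":0,"wy":0,"wz":0,"gripper":0.3},{"tx":0,"ty":0,"tz":0,"wx":0,"wy":0,"wz":0,"gripper":0.3},{"tx":0,"ty":0,"tz":0,"wx":0,"wy":0,"wz":0,"gripper":0.3},{"tx":0,"ty":0,"tz":0,"wx":0,"wy":0,"wz":0,"gripper":0.3}])

```text
time: 14.82
position: [0.5402, 0.0114, 0.1073]
tool_rot: [-2.474, -1.936, 0.0]
ft_force: [0.3, 0.1, -0.2]
grip_width: 0.287
grip_force: 0.0
```

Call:
jog_arm(increments=[{"tx":10,"ty":0,"tz":1,"wx":0,"wy":0,"wz":0,"gripper":0.35},{"tx":22,"ty":0,"tz":3,"wx":0,"wy":0,"wz":0,"gripper":0.35},{"tx":34,"ty":0,"tz":5,"wx":0,"wy":0,"wz":0,"gripper":0.35},{"tx":46,"ty":0,"tz":7,"wx":0,"wy":0,"wz":0,"gripper":0.35},{"tx":55,"ty":0,"tz":9,"wx":0,"wy":0,"wz":0,"gripper":0.35}])

```text
time: 15.23
position: [0.5537, 0.0672, 0.0979]
tool_rot: [-2.471, -1.939, -0.0]
ft_force: [0.6, -0.0, 0.3]
grip_width: 0.349
grip_force: 0.0
```

```bash
python3 - <<'E'
from h import *
s,p,Rm=now(); print(p,yaz(Rm),s["ft_force"],s["grip_width"])
c=cam("wrist"); a=c["color"]
s2=cam("side"); e=np.array([.535,-.015,.124]); P=proj(s2,[e,p+[0,0,.0155]]); print(P, proj(c,[p+[0,0,.0155],e]))
x0,y0=P[0].astype(int)-45; cr=cv2.resize(s2["color"][y0:y0+90,x0:x0+90],(400,400),interpolation=2)
cv2.imwrite("pics/m7.png",np.hstack([cr,cv2.resize(a[200:400,220:420],(400,400))])); print(x0,y0)
E
```

```text
[0.55367044 0.06722008 0.09791894] -13.77838028125384 [ 0.59045308 -0.02790795  0.2936203 ] 0.3490652250429777
[[311.71258244 178.95433915]
 [299.18272553 157.666495  ]] [[317.80106237 273.51342814]
 [321.06425026 428.78760374]]
266 133
```

View pics/m7.png

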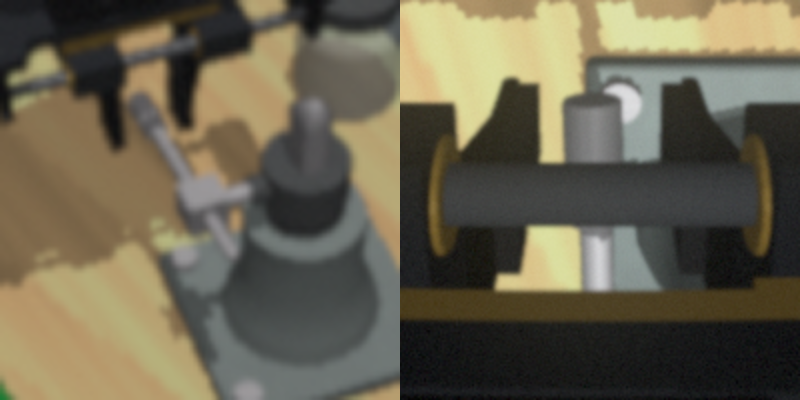

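The bar is through the head with its shank sticking out the far side, and its thick head sits between the open fingers (wrist crop (595,130)). Gripping the head, lifting it level and pushing home.

Call:
jog_arm(increments=[{"tx":0,"ty":0,"tz":0,"wx":0,"wy":0,"wz":0,"gripper":0},{"tx":0,"ty":0,"tz":0,"wx":0,"wy":0,"wz":0,"gripper":0},{"tx":0,"ty":0,"tz":0,"wx":0,"wy":0,"wz":0,"gripper":0},{"tx":0,"ty":0,"tz":0,"wx":0,"wy":0,"wz":0,"gripper":0},{"tx":0,"ty":0,"tz":0,"wx":0,"wy":0,"wz":0,"gripper":0}], grip_force=25)

```text
time: 15.75
position: [0.5535, 0.0636, 0.0985]
tool_rot: [2.475, 1.934, 0.0]
ft_force: [0.4, -0.5, -0.2]
grip_width: 0.147
grip_force: 25.0
```

Call:
jog_arm(increments=[{"tx":0,"ty":0,"tz":-2,"wx":0,"wy":0,"wz":0,"gripper":0},{"tx":0,"ty":0,"tz":-4,"wx":0,"wy":0,"wz":0,"gripper":0},{"tx":0,"ty":0,"tz":-6,"wx":0,"wy":0,"wz":0,"gripper":0},{"tx":0,"ty":0,"tz":-7.5,"wx":0,"wy":0,"wz":0,"gripper":0},{"tx":0,"ty":0,"tz":-7.5,"wx":0,"wy":0,"wz":0,"gripper":0}])

```text
time: 16.17
position: [0.5535, 0.0645, 0.1061]
tool_rot: [-2.474, -1.936, -0.001]
ft_force: [0.8, -0.2, -1.6]
grip_width: 0.152
grip_force: 25.0
```

```bash
python3 - <<'E'
from h import *
s,p,Rm=now(); print(p,yaz(Rm),s["ft_force"],s["torque"],s["grip_width"])
E
```

```text
[0.55352376 0.06446101 0.10614321] -13.921540954441994 [ 0.83292012 -0.22183464 -1.5560148 ] [-0.00350554 -0.05511703  0.07403267] 0.15197730651437835
```

Call:
jog_arm(increments=[{"tx":-9,"ty":0,"tz":0,"wx":0,"wy":0,"wz":0,"gripper":0},{"tx":-18,"ty":0,"tz":0,"wx":0,"wy":0,"wz":0,"gripper":0},{"tx":-27,"ty":0,"tz":0,"wx":0,"wy":0,"wz":0,"gripper":0},{"tx":-36,"ty":0,"tz":0,"wx":0,"wy":0,"wz":0,"gripper":0},{"tx":-44,"ty":0,"tz":0,"wx":0,"wy":0,"wz":0,"gripper":0}])

```text
time: 16.58
position: [0.5426, 0.02, 0.1061]
tool_rot: [2.475, 1.934, 0.0]
ft_force: [1.0, 1.2, 0.9]
grip_width: 0.151
grip_force: 25.0
```

Call:
jog_arm(increments=[{"tx":-1,"ty":0,"tz":0,"wx":0,"wy":0,"wz":0,"gripper":0},{"tx":-2,"ty":0,"tz":0,"wx":0,"wy":0,"wz":0,"gripper":0},{"tx":-3.5,"ty":0,"tz":0,"wx":0,"wy":0,"wz":0,"gripper":0},{"tx":-5,"ty":0,"tz":0,"wx":0,"wy":0,"wz":0,"gripper":0},{"tx":-7,"ty":0,"tz":0,"wx":0,"wy":0,"wz":0,"gripper":0}])

```text
time: 17.0
position: [0.5417, 0.0159, 0.1062]
tool_rot: [-2.473, -1.937, -0.002]
ft_force: [1.5, 1.9, 1.2]
grip_width: 0.149
grip_force: 25.0
```

Call:
jog_arm(increments=[{"tx":-0.5,"ty":0,"tz":0,"wx":0,"wy":0,"wz":0,"gripper":0},{"tx":-1,"ty":0,"tz":0,"wx":0,"wy":0,"wz":0,"gripper":0},{"tx":-1.5,"ty":0,"tz":0,"wx":0,"wy":0,"wz":0,"gripper":0},{"tx":-2,"ty":0,"tz":0,"wx":0,"wy":0,"wz":0,"gripper":0},{"tx":-2.5,"ty":0,"tz":0,"wx":0,"wy":0,"wz":0,"gripper":0}])

```text
time: 17.42
position: [0.541, 0.013, 0.1062]
tool_rot: [2.474, 1.936, 0.002]
ft_force: [1.2, 2.0, 3.6]
grip_width: 0.153
grip_force: 25.0
```

```bash
python3 - <<'E'
from h import *
s,p,Rm=now(); print(p,yaz(Rm),s["ft_force"],s["torque"],s["grip_width"])
d=p[:2]-[.535,-.015]; print("along",d@Rm[:2,0],"perp",d@Rm[:2,1])
E
```

```text
[0.54104904 0.01298269 0.10621988] -13.895934658164503 [1.24998916 2.02719668 3.62278197] [ 0.43399866 -0.17157309 -0.02836503] 0.15305663536075154
along 0.028616456930281392 perp -0.0008482919947075016
```

Call:
jog_arm(increments=[{"tx":-0.5,"ty":0,"tz":0,"wx":0,"wy":0,"wz":0,"gripper":0},{"tx":-1,"ty":0,"tz":0,"wx":0,"wy":0,"wz":0,"gripper":0},{"tx":-1.5,"ty":0,"tz":0,"wx":0,"wy":0,"wz":0,"gripper":0},{"tx":-2,"ty":0,"tz":0,"wx":0,"wy":0,"wz":0,"gripper":0},{"tx":-2,"ty":0,"tz":0,"wx":0,"wy":0,"wz":0,"gripper":0}])

```text
time: 17.83
position: [0.5405, 0.0108, 0.1062]
tool_rot: [2.474, 1.936, 0.002]
ft_force: [1.5, 3.9, 5.2]
grip_width: 0.154
grip_force: 25.0
```

Call:
jog_arm(increments=[{"tx":-0.5,"ty":0,"tz":0,"wx":0,"wy":0,"wz":0,"gripper":0},{"tx":-1,"ty":0,"tz":0,"wx":0,"wy":0,"wz":0,"gripper":0},{"tx":-1,"ty":0,"tz":0,"wx":0,"wy":0,"wz":0,"gripper":0},{"tx":-1,"ty":0,"tz":0,"wx":0,"wy":0,"wz":0,"gripper":0},{"tx":-1,"ty":0,"tz":0,"wx":0,"wy":0,"wz":0,"gripper":0}])

```text
time: 18.25
position: [0.5403, 0.0099, 0.1063]
tool_rot: [2.474, 1.936, 0.002]
ft_force: [1.0, 4.0, 6.3]
grip_width: 0.152
grip_force: 25.0
```

Call:
jog_arm(increments=[{"tx":0,"ty":0,"tz":-0.7,"wx":0,"wy":0,"wz":0,"gripper":0},{"tx":-0.5,"ty":0,"tz":-1,"wx":0,"wy":0,"wz":0,"gripper":0},{"tx":-1,"ty":0,"tz":-1,"wx":0,"wy":0,"wz":0,"gripper":0},{"tx":-1.5,"ty":0,"tz":-1,"wx":0,"wy":0,"wz":0,"gripper":0},{"tx":-1.5,"ty":0,"tz":-1,"wx":0,"wy":0,"wz":0,"gripper":0}])

```text
time: 18.67
position: [0.5399, 0.0093, 0.1068]
tool_rot: [-2.473, -1.936, -0.003]
ft_force: [3.9, 5.3, 1.8]
grip_width: 0.151
grip_force: 25.0
```

Call:
jog_arm(increments=[{"tx":-0.5,"ty":0,"tz":0,"wx":0,"wy":0,"wz":0,"gripper":0},{"tx":-1,"ty":0,"tz":0,"wx":0,"wy":0,"wz":0,"gripper":0},{"tx":-1.5,"ty":0,"tz":0,"wx":0,"wy":0,"wz":0,"gripper":0},{"tx":-1.5,"ty":0,"tz":0,"wx":0,"wy":0,"wz":0,"gripper":0},{"tx":-1.5,"ty":0,"tz":0,"wx":0,"wy":0,"wz":0,"gripper":0}])

```text
time: 19.08
position: [0.5399, 0.0092, 0.107]
tool_rot: [-2.472, -1.937, -0.005]
ft_force: [3.4, 7.3, 2.4]
grip_width: 0.149
grip_force: 25.0
```

```bash
python3 - <<'E'
from h import *
s,p,Rm=now(); print(p,yaz(Rm),s["ft_force"],s["torque"],s["grip_width"])
d=p[:2]-[.535,-.015]; print("along",d@Rm[:2,0])
c=cam("side"); cv2.imwrite("pics/i2_side.png",c["color"]); t=cam("top"); cv2.imwrite("pics/i2_top.png",t["color"])
e=np.array([.535,-.015,.124]); ux=Rm[:,0]
for n,c in(("side",c),("top",t)):
    g=cv2.cvtColor(c["color"],6)
    for k in np.arange(-.115,-.07,.003):
        u=proj(c,[e+k*ux])[0]
        q=cv2.getRectSubPix(g,(9,1) if n=="side" else (1,9),tuple(map(float,u))).ravel()
        print(n,round(k*1000),u.round(1),q.tolist())
E
```

```text
[0.53992627 0.00917524 0.10696367] -13.837820148466196 [3.41342668 7.26758813 2.35383044] [ 1.5949082  -0.8139155   0.04538362] 0.14879800392850961
along 0.024651694693695447
side -115 [330.7 217.5] [115, 116, 116, 116, 116, 116, 116, 116, 116]
side -112 [330.2 216.5] [115, 116, 115, 115, 115, 115, 114, 114, 115]
side -109 [329.7 215.4] [114, 114, 112, 110, 109, 108, 106, 105, 105]
side -106 [329.1 214.3] [109, 107, 104, 101, 98, 96, 93, 92, 92]
side -103 [328.6 213.2] [99, 95, 92, 89, 86, 85, 85, 85, 85]
side -100 [328.1 212.1] [89, 84, 83, 82, 82, 82, 83, 84, 84]
side -97 [327.5 211.1] [83, 80, 81, 84, 86, 85, 84, 84, 85]
side -94 [327. 210.] [78, 78, 83, 96, 111, 102, 89, 86, 85]
side -91 [326.5 209. ] [78, 81, 90, 110, 131, 130, 108, 91, 85]
side -88 [326.  207.9] [77, 80, 89, 114, 139, 147, 125, 97, 85]
side -85 [325.5 206.9] [77, 81, 93, 116, 137, 142, 126, 101, 86]
side -82 [324.9 205.8] [77, 80, 92, 117, 139, 142, 124, 97, 83]
side -79 [324.4 204.8] [76, 80, 94, 117, 137, 139, 120, 95, 81]
side -76 [323.9 203.7] [75, 78, 91, 118, 139, 140, 119, 91, 78]
side -73 [323.4 202.7] 
[... 366 characters left out ...]
192, 191, 190, 184]
top -100 [345.8 212.6] [195, 194, 193, 189, 188, 189, 190, 189, 185]
top -97 [344.6 212.3] [195, 194, 188, 176, 179, 180, 180, 189, 186]
top -94 [343.5 212. ] [195, 194, 192, 164, 180, 173, 163, 188, 188]
top -91 [342.3 211.8] [194, 194, 188, 169, 181, 168, 164, 183, 189]
top -88 [341.1 211.5] [193, 194, 179, 166, 178, 172, 170, 188, 190]
top -85 [340.  211.2] [193, 194, 185, 160, 176, 174, 154, 189, 191]
top -82 [338.8 210.9] [193, 194, 192, 157, 179, 171, 156, 187, 191]
top -79 [337.7 210.7] [192, 194, 183, 168, 179, 168, 174, 188, 191]
top -76 [336.5 210.4] [192, 194, 181, 165, 176, 171, 167, 193, 192]
top -73 [335.4 210.1] [191, 193, 189, 156, 176, 175, 152, 192, 192]
```

Call:
jog_arm(increments=[{"tx":0,"ty":0,"tz":0,"wx":0,"wy":0,"wz":0,"gripper":0.35},{"tx":1.5,"ty":0,"tz":0,"wx":0,"wy":0,"wz":0,"gripper":0.35},{"tx":1.5,"ty":0,"tz":0,"wx":0,"wy":0,"wz":0,"gripper":0.35},{"tx":1.5,"ty":0,"tz":0,"wx":0,"wy":0,"wz":0,"gripper":0.35},{"tx":1.5,"ty":0,"tz":0,"wx":0,"wy":0,"wz":0,"gripper":0.35}])

```text
time: 19.6
position: [0.5387, 0.0071, 0.1063]
tool_rot: [-2.475, -1.934, 0.003]
ft_force: [-0.2, -0.2, -0.8]
grip_width: 0.338
grip_force: 0.0
```

Call:
jog_arm(increments=[{"tx":0,"ty":0,"tz":-20,"wx":0,"wy":0,"wz":0,"gripper":0.35},{"tx":0,"ty":0,"tz":-50,"wx":0,"wy":0,"wz":0,"gripper":0.35},{"tx":0,"ty":0,"tz":-80,"wx":0,"wy":0,"wz":0,"gripper":0.35},{"tx":0,"ty":0,"tz":-110,"wx":0,"wy":0,"wz":0,"gripper":0.35},{"tx":0,"ty":0,"tz":-120,"wx":0,"wy":0,"wz":0,"gripper":0.35}])

```text
time: 20.02
position: [0.5414, 0.0074, 0.2313]
tool_rot: [2.473, 1.933, 0.008]
ft_force: [1.1, -0.9, 0.9]
grip_width: 0.351
grip_force: 0.0
```

Call:
jog_arm(increments=[{"tx":20,"ty":0,"tz":0,"wx":0,"wy":0,"wz":0,"gripper":0.5},{"tx":40,"ty":0,"tz":0,"wx":0,"wy":0,"wz":0,"gripper":0.6},{"tx":40,"ty":0,"tz":0,"wx":0,"wy":0,"wz":0,"gripper":0.6},{"tx":40,"ty":0,"tz":0,"wx":0,"wy":0,"wz":0,"gripper":0.6},{"tx":40,"ty":0,"tz":0,"wx":0,"wy":0,"wz":0,"gripper":0.6}])

```text
time: 20.43
position: [0.5486, 0.0458, 0.2262]
tool_rot: [2.475, 1.935, -0.003]
ft_force: [0.1, -0.4, -0.4]
grip_width: 0.58
grip_force: 0.0
```

```bash
python3 - <<'E'
from h import *
s,p,Rm=now(); print(p,yaz(Rm))
c=cam("wrist"); e=np.array([.535,-.015,.124]); ux=Rm[:,0]
P=proj(c,[e+k*ux for k in(.04,.01,0,-.01,-.1)]); print(P.round(1).tolist())
v=cam("side"); u=proj(v,[e])[0].astype(int); x0,y0=u-40
w0=max(int(P[2][0])-100,0);h0=min(max(int(P[2][1])-100,0),200); print(w0,h0,x0,y0)
cv2.imwrite("pics/m8.png",np.hstack([cv2.resize(c["color"][h0:h0+200,w0:w0+200],(400,400),interpolation=2),cv2.resize(v["color"][y0:y0+80,x0:x0+80],(400,400),interpolation=2)]))
E
```

```text
[0.54863918 0.04582276 0.22617561] -13.961426398110468
[[320.7, 229.1], [320.7, 263.2], [320.7, 274.1], [320.8, 284.8], [320.8, 370.4]]
220 174 271 138
```

View pics/m8.png

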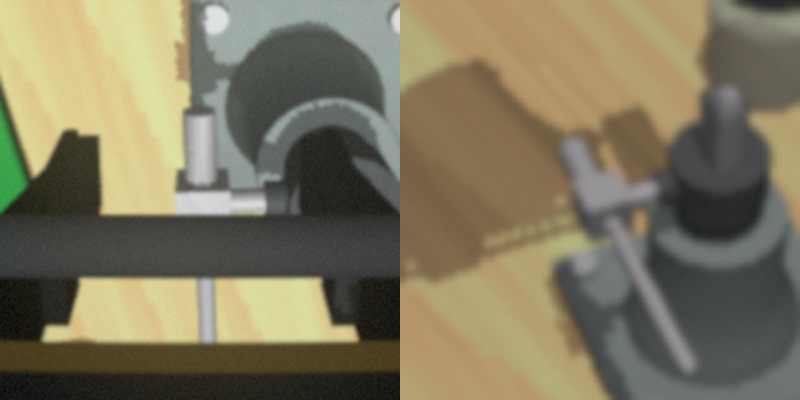

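The picture shows the bar's head seated against the square head (wrist crop row 185), with the shank out on the far side and the screw still square. Now tightening by pressing the plain end down with closed fingers.

Call:
jog_arm(increments=[{"tx":-27,"ty":0,"tz":0,"wx":0,"wy":0,"wz":0,"gripper":0},{"tx":-54,"ty":0,"tz":0,"wx":0,"wy":0,"wz":0,"gripper":0},{"tx":-81,"ty":1,"tz":0,"wx":0,"wy":0,"wz":0,"gripper":0},{"tx":-108,"ty":1,"tz":0,"wx":0,"wy":0,"wz":0,"gripper":0},{"tx":-132,"ty":1.5,"tz":0,"wx":0,"wy":0,"wz":0,"gripper":0}])

```text
time: 20.95
position: [0.5178, -0.0845, 0.2268]
tool_rot: [2.477, 1.933, -0.0]
ft_force: [-0.7, 0.4, 0.1]
grip_width: 0.304
grip_force: 0.0
```

Call:
jog_arm(increments=[{"tx":0,"ty":0,"tz":10,"wx":0,"wy":0,"wz":0,"gripper":0},{"tx":0,"ty":0,"tz":35,"wx":0,"wy":0,"wz":0,"gripper":0},{"tx":0,"ty":0,"tz":60,"wx":0,"wy":0,"wz":0,"gripper":0},{"tx":0,"ty":0,"tz":78,"wx":0,"wy":0,"wz":0,"gripper":0},{"tx":0,"ty":0,"tz":86,"wx":0,"wy":0,"wz":0,"gripper":0}])

```text
time: 21.37
position: [0.5167, -0.0819, 0.1381]
tool_rot: [-2.473, -1.933, 0.005]
ft_force: [-0.5, -1.1, -0.6]
grip_width: 0.017
grip_force: 0.0
```

Call:
jog_arm(increments=[{"tx":0,"ty":0,"tz":2,"wx":0,"wy":0,"wz":0,"gripper":0},{"tx":0,"ty":0,"tz":4,"wx":0,"wy":0,"wz":0,"gripper":0},{"tx":0,"ty":0,"tz":8,"wx":0,"wy":0,"wz":0,"gripper":0},{"tx":0,"ty":0,"tz":12,"wx":0,"wy":0,"wz":0,"gripper":0},{"tx":0,"ty":0,"tz":16,"wx":0,"wy":0,"wz":0,"gripper":0}])

```text
time: 21.78
position: [0.5195, -0.0815, 0.1254]
tool_rot: [2.474, 1.935, 0.002]
ft_force: [-0.1, -1.0, -0.7]
grip_width: 0.005
grip_force: 0.0
```

```bash
python3 - <<'E'
from h import *
s,p,Rm=now(); print(p,yaz(Rm),s["ft_force"],s["grip_width"])
d=p[:2]-[.535,-.015]; print("along",d@Rm[:2,0],"perp",d@Rm[:2,1])
E
```

```text
[ 0.51950883 -0.08154101  0.12539848] -13.917259608757439 [-0.11021095 -0.9858851  -0.67515094] 0.00479150872883421
along -0.0683135629248689 perp 0.0009680561406559813
```

Call:
jog_arm(increments=[{"tx":0,"ty":0,"tz":4,"wx":0,"wy":0,"wz":0,"gripper":0},{"tx":0,"ty":0,"tz":8,"wx":0,"wy":0,"wz":0,"gripper":0},{"tx":0,"ty":0,"tz":12,"wx":0,"wy":0,"wz":0,"gripper":0},{"tx":0,"ty":0,"tz":16,"wx":0,"wy":0,"wz":0,"gripper":0},{"tx":0,"ty":0,"tz":20,"wx":0,"wy":0,"wz":0,"gripper":0}])

```text
time: 22.2
position: [0.5193, -0.0814, 0.1049]
tool_rot: [2.474, 1.936, 0.001]
ft_force: [0.1, 0.8, 3.8]
grip_width: 0.007
grip_force: 1.6
```

Call:
jog_arm(increments=[{"tx":0,"ty":0,"tz":3,"wx":0,"wy":0,"wz":0,"gripper":0},{"tx":0,"ty":0,"tz":6,"wx":0,"wy":0,"wz":0,"gripper":0},{"tx":0,"ty":0,"tz":9,"wx":0,"wy":0,"wz":0,"gripper":0},{"tx":0,"ty":0,"tz":12,"wx":0,"wy":0,"wz":0,"gripper":0},{"tx":0,"ty":0,"tz":14,"wx":0,"wy":0,"wz":0,"gripper":0}])

```text
time: 22.62
position: [0.5186, -0.0818, 0.0904]
tool_rot: [-2.474, -1.936, 0.001]
ft_force: [0.2, 0.3, 3.6]
grip_width: 0.007
grip_force: 1.4
```

```bash
python3 - <<'E'
from h import *
s,p,Rm=now(); print(p,s["ft_force"])
E
```

```text
[ 0.51862199 -0.08178562  0.09043107] [0.23077219 0.27753338 3.60492217]
```

Call:
jog_arm(increments=[{"tx":0,"ty":0,"tz":1.5,"wx":0,"wy":0,"wz":0,"gripper":0},{"tx":0,"ty":0,"tz":3,"wx":0,"wy":0,"wz":0,"gripper":0},{"tx":0,"ty":0,"tz":4.5,"wx":0,"wy":0,"wz":0,"gripper":0},{"tx":0,"ty":0,"tz":6,"wx":0,"wy":0,"wz":0,"gripper":0},{"tx":0,"ty":0,"tz":7,"wx":0,"wy":0,"wz":0,"gripper":0}])

```text
time: 23.03
position: [0.5187, -0.0816, 0.0837]
tool_rot: [-2.474, -1.936, 0.0]
ft_force: [-0.3, -0.1, 2.8]
grip_width: 0.004
grip_force: 1.3
```

Call:
jog_arm(increments=[{"tx":0,"ty":0,"tz":1,"wx":0,"wy":0,"wz":0,"gripper":0},{"tx":0,"ty":0,"tz":2,"wx":0,"wy":0,"wz":0,"gripper":0},{"tx":0,"ty":0,"tz":3,"wx":0,"wy":0,"wz":0,"gripper":0},{"tx":0,"ty":0,"tz":4,"wx":0,"wy":0,"wz":0,"gripper":0},{"tx":0,"ty":0,"tz":4,"wx":0,"wy":0,"wz":0,"gripper":0}])

```text
time: 23.45
position: [0.5186, -0.0816, 0.0796]
tool_rot: [-2.474, -1.936, 0.0]
ft_force: [-0.2, -0.1, 3.2]
grip_width: 0.008
grip_force: 1.3
```

Call:
jog_arm(increments=[{"tx":0,"ty":0,"tz":1,"wx":0,"wy":0,"wz":0,"gripper":0},{"tx":0,"ty":0,"tz":2,"wx":0,"wy":0,"wz":0,"gripper":0},{"tx":0,"ty":0,"tz":3,"wx":0,"wy":0,"wz":0,"gripper":0},{"tx":0,"ty":0,"tz":4,"wx":0,"wy":0,"wz":0,"gripper":0},{"tx":0,"ty":0,"tz":4,"wx":0,"wy":0,"wz":0,"gripper":0}])

```text
time: 23.87
position: [0.5187, -0.0816, 0.0756]
tool_rot: [-2.474, -1.936, 0.0]
ft_force: [0.3, -0.2, 3.1]
grip_width: 0.005
grip_force: 1.2
```

Call:
jog_arm(increments=[{"tx":0,"ty":0,"tz":1,"wx":0,"wy":0,"wz":0,"gripper":0},{"tx":0,"ty":0,"tz":2,"wx":0,"wy":0,"wz":0,"gripper":0},{"tx":0,"ty":0,"tz":3,"wx":0,"wy":0,"wz":0,"gripper":0},{"tx":0,"ty":0,"tz":3,"wx":0,"wy":0,"wz":0,"gripper":0},{"tx":0,"ty":0,"tz":3,"wx":0,"wy":0,"wz":0,"gripper":0}])

```text
time: 24.28
position: [0.5187, -0.0816, 0.0727]
tool_rot: [-2.474, -1.936, 0.0]
ft_force: [-1.2, 0.6, 3.0]
grip_width: 0.006
grip_force: 1.1
```

Call:
jog_arm(increments=[{"tx":0,"ty":0,"tz":1,"wx":0,"wy":0,"wz":0,"gripper":0},{"tx":0,"ty":0,"tz":2,"wx":0,"wy":0,"wz":0,"gripper":0},{"tx":0,"ty":0,"tz":3,"wx":0,"wy":0,"wz":0,"gripper":0},{"tx":0,"ty":0,"tz":3,"wx":0,"wy":0,"wz":0,"gripper":0},{"tx":0,"ty":0,"tz":3,"wx":0,"wy":0,"wz":0,"gripper":0}])

```text
time: 24.7
position: [0.5187, -0.0816, 0.0697]
tool_rot: [-2.474, -1.936, 0.0]
ft_force: [-0.7, -1.0, 2.5]
grip_width: 0.002
grip_force: 1.1
```

```bash
python3 - <<'E'
from h import *
s,p,Rm=now(); print(p,s["ft_force"])
c=cam("side"); cv2.imwrite("pics/i3_side.png",c["color"]); t=cam("top")
e=np.array([.535,-.015,.124]); ux=pose_R(-13.9)[:,0]; z=np.array([0,0,1.])
# predicted bar head end & points for angles; score brightness contrast of the head end location
for ang in (0,.4,.5,.6,.65,.7,.75,.8):
    d=ux*np.cos(ang)+z*np.sin(ang)
    print(ang,"headend",proj(c,[e+.04*d])[0].round(1),proj(t,[e+.04*d])[0].round(1),"tip",proj(c,[e-.1*d])[0].round(1))
for n,c in(("side",c),):
    g=cv2.cvtColor(c["color"],6); u=proj(c,[e])[0].astype(int); print(u)
    for r in range(u[1]-34,u[1]+2): print(r,g[r,u[0]-22:u[0]+8].tolist())
E
```

```text
[ 0.51872455 -0.08162393  0.06973187] [-0.69349798 -0.96397749  2.50879807]
0 headend [305.8 167. ] [292.3 199.9] tip [328.  212.1]
0.4 headend [306.1 163.3] [293.2 199.1] tip [326.4 219.7]
0.5 headend [306.3 162.7] [293.7 198.9] tip [325.6 220.5]
0.6 headend [306.5 162.3] [294.5 198.9] tip [324.7 220.8]
0.65 headend [306.7 162.2] [294.9 198.9] tip [324.2 220.8]
0.7 headend [306.9 162.1] [295.3 198.9] tip [323.7 220.8]
0.75 headend [307. 162.] [295.8 198.9] tip [323.2 220.6]
0.8 headend [307.2 162. ] [296.3 198.9] tip [322.6 220.3]
[311 178]
144 [160, 157, 156, 157, 158, 158, 158, 157, 159, 160, 161, 161, 158, 141, 94, 50, 38, 39, 38, 38, 38, 40, 40, 41, 40, 41, 42, 43, 43, 44]
145 [161, 160, 157, 156, 157, 158, 158, 157, 158, 158, 160, 161, 155, 129, 83, 46, 37, 37, 39, 38, 39, 39, 40, 40, 40, 41, 42, 43, 45, 45]
146 [162, 162, 159, 157, 156, 157, 158, 158, 157, 158, 159, 160, 153, 120, 75, 44, 37, 37, 37, 37, 39, 40, 40, 41, 40, 40, 42, 45, 46, 46]
147 [161, 162, 161, 159, 156, 155, 156, 157, 158, 158, 157, 159, 152, 118, 73, 43, 36, 37, 38, 39, 39, 40, 40, 40, 41, 42, 43, 44, 45, 
[... 3574 characters left out ...]
 17, 15, 17, 17, 20, 19, 20, 19, 18, 19]
175 [181, 180, 180, 180, 179, 169, 132, 76, 31, 15, 16, 18, 22, 23, 24, 24, 24, 23, 21, 22, 21, 19, 17, 16, 17, 18, 16, 19, 19, 20]
176 [181, 181, 180, 180, 181, 172, 140, 84, 35, 17, 15, 16, 21, 24, 23, 23, 22, 24, 24, 23, 23, 24, 21, 19, 19, 16, 16, 18, 19, 17]
177 [180, 180, 180, 180, 180, 173, 143, 88, 38, 16, 16, 16, 19, 23, 24, 24, 23, 22, 24, 23, 26, 24, 25, 23, 23, 19, 18, 19, 18, 17]
178 [179, 179, 180, 180, 180, 175, 151, 94, 40, 18, 14, 15, 18, 20, 23, 26, 24, 23, 25, 25, 25, 23, 26, 24, 23, 23, 20, 20, 19, 18]
179 [174, 176, 178, 179, 179, 175, 152, 96, 41, 17, 15, 16, 17, 19, 23, 24, 23, 25, 24, 25, 23, 24, 24, 24, 23, 24, 23, 23, 21, 18]
```

Call:
jog_arm(increments=[{"tx":0,"ty":0,"tz":1,"wx":0,"wy":0,"wz":0,"gripper":0},{"tx":0,"ty":0,"tz":2,"wx":0,"wy":0,"wz":0,"gripper":0},{"tx":0,"ty":0,"tz":3,"wx":0,"wy":0,"wz":0,"gripper":0},{"tx":0,"ty":0,"tz":3,"wx":0,"wy":0,"wz":0,"gripper":0},{"tx":0,"ty":0,"tz":3,"wx":0,"wy":0,"wz":0,"gripper":0}])

```text
time: 25.22
position: [0.5189, -0.0817, 0.0669]
tool_rot: [2.474, 1.936, 0.0]
ft_force: [-0.1, -1.4, 3.5]
grip_width: 0.004
grip_force: 1.5
```

Call:
jog_arm(increments=[{"tx":0,"ty":0,"tz":1,"wx":0,"wy":0,"wz":0,"gripper":0},{"tx":0,"ty":0,"tz":2,"wx":0,"wy":0,"wz":0,"gripper":0},{"tx":0,"ty":0,"tz":3,"wx":0,"wy":0,"wz":0,"gripper":0},{"tx":0,"ty":0,"tz":3,"wx":0,"wy":0,"wz":0,"gripper":0},{"tx":0,"ty":0,"tz":3,"wx":0,"wy":0,"wz":0,"gripper":0}])

```text
time: 25.63
position: [0.5191, -0.0818, 0.0641]
tool_rot: [2.474, 1.935, 0.001]
ft_force: [-0.9, -0.3, 5.4]
grip_width: 0.006
grip_force: 2.4
```

Call:
jog_arm(increments=[{"tx":0,"ty":0,"tz":1,"wx":0,"wy":0,"wz":0,"gripper":0},{"tx":0,"ty":0,"tz":2,"wx":0,"wy":0,"wz":0,"gripper":0},{"tx":0,"ty":0,"tz":3,"wx":0,"wy":0,"wz":0,"gripper":0},{"tx":0,"ty":0,"tz":4,"wx":0,"wy":0,"wz":0,"gripper":0},{"tx":0,"ty":0,"tz":4,"wx":0,"wy":0,"wz":0,"gripper":0}])

```text
time: 26.05
position: [0.5194, -0.0821, 0.0605]
tool_rot: [2.474, 1.935, 0.001]
ft_force: [-0.8, -1.7, 8.2]
grip_width: 0.004
grip_force: 3.3
```

Call:
jog_arm(increments=[{"tx":0,"ty":0,"tz":1,"wx":0,"wy":0,"wz":0,"gripper":0},{"tx":0,"ty":0,"tz":2,"wx":0,"wy":0,"wz":0,"gripper":0},{"tx":0,"ty":0,"tz":3,"wx":0,"wy":0,"wz":0,"gripper":0},{"tx":0,"ty":0,"tz":4,"wx":0,"wy":0,"wz":0,"gripper":0},{"tx":0,"ty":0,"tz":4,"wx":0,"wy":0,"wz":0,"gripper":0}])

```text
time: 26.47
position: [0.5197, -0.0826, 0.0569]
tool_rot: [2.473, 1.934, 0.002]
ft_force: [-1.2, -2.2, 10.5]
grip_width: 0.005
grip_force: 4.4
```

```bash
python3 - <<'E'
from h import *
s,p,Rm=now(); print(p,s["ft_force"],s["torque"])
E
```

```text
[ 0.51974508 -0.0826423   0.05692001] [-1.21883051 -2.17212385 10.45833805] [-0.60119428  0.3634095   0.04232456]
```

Call:
jog_arm(increments=[{"tx":0,"ty":0,"tz":-15,"wx":0,"wy":0,"wz":0,"gripper":0},{"tx":0,"ty":0,"tz":-50,"wx":0,"wy":0,"wz":0,"gripper":0},{"tx":0,"ty":0,"tz":-90,"wx":0,"wy":0,"wz":0,"gripper":0},{"tx":-35,"ty":0,"tz":-130,"wx":0,"wy":0,"wz":0,"gripper":0},{"tx":-70,"ty":0,"tz":-160,"wx":0,"wy":0,"wz":0,"gripper":0}])

```text
time: 26.88
position: [0.5053, -0.136, 0.2068]
tool_rot: [-2.468, -1.943, -0.002]
ft_force: [1.4, -1.1, -0.9]
grip_width: 0.005
grip_force: 0.0
```

Call:
jog_arm(increments=[{"tx":-40,"ty":0,"tz":0,"wx":0,"wy":0,"wz":0,"gripper":0},{"tx":-80,"ty":0,"tz":0,"wx":0,"wy":0,"wz":0,"gripper":0},{"tx":-120,"ty":0,"tz":0,"wx":0,"wy":0,"wz":0,"gripper":0},{"tx":-150,"ty":0,"tz":0,"wx":0,"wy":0,"wz":0,"gripper":0},{"tx":-150,"ty":0,"tz":0,"wx":0,"wy":0,"wz":0,"gripper":0}])

```text
time: 27.3
position: [0.4648, -0.291, 0.2051]
tool_rot: [2.483, 1.922, -0.005]
ft_force: [-0.5, -0.5, -0.1]
grip_width: 0.005
grip_force: 0.0
```

```bash
python3 - <<'E'
from h import *
print(now()[1])
e=np.array([.535,-.015,.124]); ux=pose_R(-13.9)[:,0]; z=np.array([0,0,1.])
for n in("side","top"):
    c=cam(n); cv2.imwrite(f"pics/i4_{n}.png",c["color"])
    for k in("bar","eye","collar","neck"): print(n,k,[(np.round(d["bbox"],1).tolist(),round(d["conf"],2)) for d in vision.spot_in(n,k)][:3])
    for a in(0,.3,.45,.55,.65,.75,.85,.95):
        d=ux*np.cos(a)+z*np.sin(a); print(a,proj(c,[e+.04*d,e-.1*d]).round(1).tolist())
c=cv2.cvtColor(cv2.imread("pics/i4_side.png"),6)
print("cols",304,338)
for r in range(186,228): print(r,c[r,304:338].tolist())
E
```

```text
[ 0.46481018 -0.29099721  0.20508398]
side bar [([302.4, 165.5, 327.5, 219.7], 0.55)]
side eye [([211.1, 223.0, 233.7, 241.8], 0.46)]
side collar [([307.0, 164.6, 345.5, 185.1], 0.84), ([212.4, 209.5, 256.5, 238.6], 0.72), ([352.6, 276.3, 429.4, 348.3], 0.38)]
side neck [([304.4, 160.2, 325.0, 218.3], 0.58)]
0 [[305.8, 167.0], [328.0, 212.1]]
0.3 [[305.9, 164.0], [327.0, 218.4]]
0.45 [[306.2, 163.0], [326.0, 220.1]]
0.55 [[306.4, 162.5], [325.2, 220.7]]
0.65 [[306.7, 162.2], [324.2, 220.8]]
0.75 [[307.0, 162.0], [323.2, 220.6]]
0.85 [[307.4, 162.0], [322.0, 219.9]]
0.95 [[307.9, 162.2], [320.8, 218.9]]
top bar []
top eye [([309.4, 286.8, 314.6, 300.6], 0.43)]
top collar [([304.8, 265.3, 321.2, 302.7], 0.59)]
top neck [([294.9, 199.8, 334.6, 215.3], 0.44), ([300.7, 195.9, 310.1, 209.7], 0.4)]
0 [[292.3, 199.9], [345.8, 212.6]]
0.3 [[292.7, 199.2], [343.3, 214.0]]
0.45 [[293.4, 199.0], [341.0, 214.3]]
0.55 [[294.1, 198.9], [339.0, 214.3]]
0.65 [[294.9, 198.9], [336.8, 214.3]]
0.75 [[295.8, 198.9], [334.4, 214.2]]
0.85 [[296.9, 198.9], [331.7, 214.0]]
0.95 [[298.1, 199.0], [328.8, 213.6
[... 6016 characters left out ...]
, 122, 121, 118, 116, 113, 107, 103, 98, 88, 84]
224 [169, 170, 171, 173, 178, 181, 183, 183, 182, 180, 171, 140, 102, 92, 84, 79, 85, 99, 111, 111, 113, 119, 119, 119, 117, 113, 108, 103, 96, 87, 86, 91, 96, 97]
225 [170, 170, 171, 171, 175, 178, 180, 182, 182, 181, 177, 158, 112, 86, 77, 70, 67, 70, 78, 88, 102, 112, 113, 108, 103, 98, 91, 89, 92, 96, 107, 124, 136, 133]
226 [171, 170, 170, 171, 173, 174, 176, 175, 175, 175, 171, 148, 103, 69, 59, 52, 47, 44, 49, 61, 80, 93, 95, 91, 88, 93, 103, 111, 126, 136, 145, 157, 163, 153]
227 [171, 171, 170, 171, 170, 169, 167, 158, 151, 147, 139, 112, 74, 47, 39, 37, 34, 32, 33, 38, 50, 65, 79, 94, 107, 127, 142, 150, 159, 163, 161, 153, 148, 134]
```

```bash
python3 - <<'E'
import cv2,numpy as np
from scipy.ndimage import map_coordinates
from h import *
t=cv2.imread("pics/i4_top.png").astype(int); g=cv2.cvtColor(cv2.imread("pics/i4_top.png"),6)
print("top cols 288-342")
print("    "," ".join(f"{c:3d}" for c in range(312,342)))
for r in range(203,221): print(r," ".join(f"{v:3d}" for v in g[r,312:342]))
print("head end cols 288-306"); 
for r in range(194,206): print(r," ".join(f"{v:3d}" for v in g[r,288:308]))
# level frames, side line centres (i2_side = bar level, gripped) vs now
for f in("i2_side","i4_side"):
    s=cv2.cvtColor(cv2.imread(f"pics/{f}.png"),6).astype(float)
    for r in range(196,214,4):
        a,b=(314,334) 
        row=s[r,a:b]; j=row[3 if f=="i4_side" else 3:].argmax()+3; w=row[max(j-2,0):j+3]-row[max(j-2,0):j+3].min(); print(f,r,a+max(j-2,0)+(w*np.arange(len(w))).sum()/w.sum())
E
```

```text
top cols 288-342
     312 313 314 315 316 317 318 319 320 321 322 323 324 325 326 327 328 329 330 331 332 333 334 335 336 337 338 339 340 341
203 169 141 106  98  99 101 103 104 104 103 100 114 141 153 155 154 155 155 155 155 152 168 194 203 203 204 204 203 203 203
204 168 141 108 101 103 103 104 103 101 116 141 152 153 153 155 155 154 154 154 154 153 159 187 200 200 200 200 200 201 201
205 170 149 118 103 101 101 100  99 114 142 154 155 154 155 155 156 154 153 154 155 145 177 198 200 199 199 198 200 200 200
206 169 165 164 161 141 121 120 139 152 153 154 154 154 153 155 156 155 154 153 154 143 178 200 200 200 201 201 200 200 200
207 165 158 161 165 166 164 162 148 139 148 154 154 153 154 155 155 156 154 155 152 149 182 202 202 202 202 202 202 203 201
208 151 124 126 141 154 161 165 166 163 159 146 135 146 153 155 155 155 155 155 148 157 191 204 204 204 204 203 203 204 204
209 163 156 154 142 121 126 142 154 162 165 165 162 157 141 134 148 156 156 155 146 179 201 203 204 202 202 204 203 203 203
210 158 156 157 155 152 152 139 122 125 143 158 166 167 166 161 155 138 132 147 146 181 20
[... 1889 characters left out ...]
58 159 165 163 159 149 138 143 157 166 167 167 168 166 161 151 143 127 128 150
202 174 196 207 200 181 155 140 136 142 150 156 162 167 168 167 165 163 143 132 156
203 192 208 211 210 182 158 146 124 114 123 136 146 153 158 163 167 168 159 147 161
204 199 209 211 210 208 181 158 156 155 144 125 117 127 140 149 156 167 148 139 162
205 192 210 210 211 195 171 160 160 160 158 156 156 130 110 121 132 139 138 150 166
i2_side 196 320.4450867052023
i2_side 200 322.5246913580247
i2_side 204 324.54605263157896
i2_side 208 326.67391304347825
i2_side 212 317.55555555555554
i4_side 196 316.4948979591837
i4_side 200 317.98425196850394
i4_side 204 319.25
i4_side 208 320.32710280373834
i4_side 212 321.53125
```

```bash
python3 - <<'E'
from h import *
s,p,Rm=now(); R1=pose_R(-13.9); line(p,Rm,[.519,-.0818,.20],R1,2)
E
```

```text
[103.5, 0.2, 2.6, 0.0, -0.0, 0.001]
[103.5, 0.1, 2.6, 0.0, -0.0, 0.001]
```

Call:
jog_arm(increments=[{"tx":41,"ty":0,"tz":0,"wx":0,"wy":0,"wz":0,"gripper":0},{"tx":82,"ty":0,"tz":0,"wx":0,"wy":0,"wz":0,"gripper":0},{"tx":123,"ty":0,"tz":0,"wx":0,"wy":0,"wz":0,"gripper":0},{"tx":164,"ty":0,"tz":2,"wx":0,"wy":0,"wz":0,"gripper":0},{"tx":204,"ty":0,"tz":5,"wx":0,"wy":0,"wz":0,"gripper":0}])

```text
time: 28.22
position: [0.5183, -0.0832, 0.2008]
tool_rot: [2.473, 1.937, 0.003]
ft_force: [1.3, -0.9, 1.2]
grip_width: 0.004
grip_force: 0.0
```

Call:
jog_arm(increments=[{"tx":3,"ty":0,"tz":20,"wx":0,"wy":0,"wz":0,"gripper":0},{"tx":3,"ty":0,"tz":50,"wx":0,"wy":0,"wz":0,"gripper":0},{"tx":3,"ty":0,"tz":80,"wx":0,"wy":0,"wz":0,"gripper":0},{"tx":3,"ty":0,"tz":95,"wx":0,"wy":0,"wz":0,"gripper":0},{"tx":3,"ty":0,"tz":100,"wx":0,"wy":0,"wz":0,"gripper":0}])

```text
time: 28.63
position: [0.5163, -0.082, 0.0973]
tool_rot: [-2.471, -1.935, 0.007]
ft_force: [-0.6, 0.5, -0.3]
grip_width: 0.006
grip_force: 0.0
```

Call:
jog_arm(increments=[{"tx":0,"ty":0,"tz":3,"wx":0,"wy":0,"wz":0,"gripper":0},{"tx":0,"ty":0,"tz":6,"wx":0,"wy":0,"wz":0,"gripper":0},{"tx":0,"ty":0,"tz":9,"wx":0,"wy":0,"wz":0,"gripper":0},{"tx":0,"ty":0,"tz":12,"wx":0,"wy":0,"wz":0,"gripper":0},{"tx":0,"ty":0,"tz":15,"wx":0,"wy":0,"wz":0,"gripper":0}])

```text
time: 29.05
position: [0.5193, -0.0828, 0.0859]
tool_rot: [2.474, 1.935, 0.003]
ft_force: [-0.0, 0.0, 0.5]
grip_width: 0.001
grip_force: 0.0
```

Call:
jog_arm(increments=[{"tx":0,"ty":0,"tz":2,"wx":0,"wy":0,"wz":0,"gripper":0},{"tx":0,"ty":0,"tz":4,"wx":0,"wy":0,"wz":0,"gripper":0},{"tx":0,"ty":0,"tz":6,"wx":0,"wy":0,"wz":0,"gripper":0},{"tx":0,"ty":0,"tz":8,"wx":0,"wy":0,"wz":0,"gripper":0},{"tx":0,"ty":0,"tz":8,"wx":0,"wy":0,"wz":0,"gripper":0}])

```text
time: 29.47
position: [0.5184, -0.0828, 0.0769]
tool_rot: [-2.474, -1.936, 0.0]
ft_force: [-0.9, -0.5, -0.2]
grip_width: 0.004
grip_force: 0.2
```

Call:
jog_arm(increments=[{"tx":0,"ty":0,"tz":1,"wx":0,"wy":0,"wz":0,"gripper":0},{"tx":0,"ty":0,"tz":2,"wx":0,"wy":0,"wz":0,"gripper":0},{"tx":0,"ty":0,"tz":3,"wx":0,"wy":0,"wz":0,"gripper":0},{"tx":0,"ty":0,"tz":4,"wx":0,"wy":0,"wz":0,"gripper":0},{"tx":0,"ty":0,"tz":4,"wx":0,"wy":0,"wz":0,"gripper":0}])

```text
time: 29.88
position: [0.5184, -0.0828, 0.0731]
tool_rot: [-2.474, -1.936, 0.0]
ft_force: [0.1, -0.5, 1.0]
grip_width: 0.005
grip_force: 0.3
```

Call:
jog_arm(increments=[{"tx":0,"ty":0,"tz":1,"wx":0,"wy":0,"wz":0,"gripper":0},{"tx":0,"ty":0,"tz":2,"wx":0,"wy":0,"wz":0,"gripper":0},{"tx":0,"ty":0,"tz":3,"wx":0,"wy":0,"wz":0,"gripper":0},{"tx":0,"ty":0,"tz":4,"wx":0,"wy":0,"wz":0,"gripper":0},{"tx":0,"ty":0,"tz":4,"wx":0,"wy":0,"wz":0,"gripper":0}])

```text
time: 30.3
position: [0.5184, -0.0828, 0.069]
tool_rot: [-2.474, -1.936, 0.0]
ft_force: [-0.1, -1.1, 0.9]
grip_width: 0.005
grip_force: 0.5
```

Call:
jog_arm(increments=[{"tx":0,"ty":0,"tz":1,"wx":0,"wy":0,"wz":0,"gripper":0},{"tx":0,"ty":0,"tz":2,"wx":0,"wy":0,"wz":0,"gripper":0},{"tx":0,"ty":0,"tz":3,"wx":0,"wy":0,"wz":0,"gripper":0},{"tx":0,"ty":0,"tz":4,"wx":0,"wy":0,"wz":0,"gripper":0},{"tx":0,"ty":0,"tz":4,"wx":0,"wy":0,"wz":0,"gripper":0}])

```text
time: 30.72
position: [0.5186, -0.083, 0.0653]
tool_rot: [2.474, 1.935, 0.0]
ft_force: [-0.1, -0.5, 3.0]
grip_width: 0.004
grip_force: 1.4
```

Call:
jog_arm(increments=[{"tx":0,"ty":0,"tz":1,"wx":0,"wy":0,"wz":0,"gripper":0},{"tx":0,"ty":0,"tz":2,"wx":0,"wy":0,"wz":0,"gripper":0},{"tx":0,"ty":0,"tz":4,"wx":0,"wy":0,"wz":0,"gripper":0},{"tx":0,"ty":0,"tz":5,"wx":0,"wy":0,"wz":0,"gripper":0},{"tx":0,"ty":0,"tz":6,"wx":0,"wy":0,"wz":0,"gripper":0}])

```text
time: 31.13
position: [0.5191, -0.0834, 0.0598]
tool_rot: [2.474, 1.935, 0.001]
ft_force: [-1.3, -1.5, 7.7]
grip_width: 0.004
grip_force: 3.2
```

Call:
jog_arm(increments=[{"tx":0,"ty":0,"tz":-1,"wx":0,"wy":0,"wz":0,"gripper":0},{"tx":0,"ty":0,"tz":-2,"wx":0,"wy":0,"wz":0,"gripper":0},{"tx":0,"ty":0,"tz":-3,"wx":0,"wy":0,"wz":0,"gripper":0},{"tx":0,"ty":0,"tz":-4,"wx":0,"wy":0,"wz":0,"gripper":0},{"tx":0,"ty":0,"tz":-5,"wx":0,"wy":0,"wz":0,"gripper":0}])

```text
time: 31.55
position: [0.5179, -0.0832, 0.0638]
tool_rot: [-2.474, -1.935, 0.002]
ft_force: [-0.8, -3.5, 0.7]
grip_width: 0.004
grip_force: 1.3
```

Call:
jog_arm(increments=[{"tx":0,"ty":0,"tz":-1,"wx":0,"wy":0,"wz":0,"gripper":0},{"tx":0,"ty":0,"tz":-2,"wx":0,"wy":0,"wz":0,"gripper":0},{"tx":0,"ty":0,"tz":-3,"wx":0,"wy":0,"wz":0,"gripper":0},{"tx":0,"ty":0,"tz":-5,"wx":0,"wy":0,"wz":0,"gripper":0},{"tx":0,"ty":0,"tz":-7,"wx":0,"wy":0,"wz":0,"gripper":0}])

```text
time: 31.97
position: [0.5186, -0.0818, 0.0713]
tool_rot: [-2.473, -1.936, -0.001]
ft_force: [0.7, -0.9, 0.4]
grip_width: 0.004
grip_force: 0.1
```

Call:
jog_arm(increments=[{"tx":0,"ty":0,"tz":-5,"wx":0,"wy":0,"wz":0,"gripper":0},{"tx":0,"ty":0,"tz":-20,"wx":0,"wy":0,"wz":0,"gripper":0},{"tx":0,"ty":0,"tz":-55,"wx":0,"wy":0,"wz":0,"gripper":0},{"tx":0,"ty":0,"tz":-90,"wx":0,"wy":0,"wz":0,"gripper":0},{"tx":0,"ty":0,"tz":-130,"wx":0,"wy":0,"wz":0,"gripper":0}])

```text
time: 32.38
position: [0.5175, -0.0822, 0.2021]
tool_rot: [-2.473, -1.935, 0.002]
ft_force: [0.8, 1.0, -0.3]
grip_width: 0.004
grip_force: 0.0
```

Call:
jog_arm(increments=[{"tx":-40,"ty":0,"tz":0,"wx":0,"wy":0,"wz":0,"gripper":0},{"tx":-80,"ty":0,"tz":0,"wx":0,"wy":0,"wz":0,"gripper":0},{"tx":-120,"ty":0,"tz":0,"wx":0,"wy":0,"wz":0,"gripper":0},{"tx":-160,"ty":0,"tz":0,"wx":0,"wy":0,"wz":0,"gripper":0},{"tx":-200,"ty":0,"tz":0,"wx":0,"wy":0,"wz":0,"gripper":0}])

```text
time: 32.8
position: [0.4702, -0.2779, 0.2021]
tool_rot: [2.473, 1.937, 0.004]
ft_force: [1.0, -0.5, -0.1]
grip_width: 0.005
grip_force: 0.0
```

```bash
python3 - <<'E'
from h import *
print(now()[1])
e=np.array([.535,-.015,.124])
for n in("side","top"):
    c=cam(n); cv2.imwrite(f"pics/i5_{n}.png",c["color"]); g=cv2.cvtColor(c["color"],6).astype(float)
    if n=="side":
        for r in range(192,214,3):
            row=g[r,312:330]; j=row.argmax(); w=row[j-1:j+2]; print(r,312+j+.5*(w[0]-w[2])/(w[0]-2*w[1]+w[2]))
    else:
        for r in(212,213,214): print(r,g[r,326:342].astype(int).tolist())
        for r in range(199,204): print(r,g[r,288:312].astype(int).tolist())
o=cv2.cvtColor(cv2.imread("pics/i4_side.png"),6)
s=cv2.cvtColor(cv2.imread("pics/i4_side.png"),6).astype(float)
for r in range(192,214,3):
    row=s[r,312:330]; j=row.argmax(); w=row[j-1:j+2]; print("old",r,312+j+.5*(w[0]-w[2])/(w[0]-2*w[1]+w[2]))
c=cam("side"); ux=pose_R(-13.9)[:,0]; z=np.array([0,0,1.])
for a in(.5,.55,.6,.65,.7,.75):
    d=ux*np.cos(a)+z*np.sin(a); P=proj(c,[e-k*d for k in np.linspace(.02,.1,40)]); q=np.interp([192,201,213],P[:,1],P[:,0]); print(a,q.round(2),(q[2]-q[0])/21)
E
```

```text
[ 0.47024507 -0.2778721   0.20209654]
192 315.3421052631579
195 316.0652173913044
198 317.01851851851853
201 317.88461538461536
204 318.7307692307692
207 319.61538461538464
210 320.4
213 321.32608695652175
212 [151, 158, 164, 165, 162, 157, 150, 164, 193, 204, 205, 206, 204, 205, 205, 205]
213 [190, 157, 142, 154, 163, 165, 165, 161, 160, 190, 205, 205, 205, 205, 204, 205]
214 [188, 208, 170, 142, 136, 144, 158, 165, 167, 171, 191, 201, 202, 202, 202, 203]
199 [152, 160, 158, 159, 159, 157, 145, 141, 151, 157, 153, 147, 128, 103, 96, 104, 109, 109, 108, 137, 184, 186, 137, 91]
200 [157, 158, 157, 158, 160, 151, 140, 140, 151, 161, 164, 164, 159, 152, 142, 128, 120, 127, 132, 148, 167, 170, 154, 121]
201 [157, 159, 165, 164, 159, 152, 141, 137, 150, 159, 162, 164, 164, 164, 161, 154, 147, 138, 133, 150, 166, 169, 169, 166]
202 [173, 196, 207, 200, 180, 163, 143, 134, 138, 142, 148, 155, 161, 164, 165, 163, 161, 156, 142, 156, 169, 169, 170, 171]
203 [192, 208, 210, 210, 183, 160, 157, 145, 124, 115, 126, 137, 147, 152, 158, 162, 164, 155, 146, 160, 171, 172, 171, 170]
old 192 315.44736842105266
old 195 316.2826086956522
old 198 317.2931034482759
old 201 318.26666666666665
old 204 319.24074074074076
old 207 320.1666666666667
old 210 321.0357142857143
old 213 322.03846153846155
0.5 [316.08 319.1  323.12] 0.3350008770748846
0.55 [315.92 318.83 322.7 ] 0.3227574801385561
0.6 [315.77 318.56 322.29] 0.31076174873806484
0.65 [315.61 318.3  321.89] 0.29894781675841114
0.7 [315.46 318.05 321.49] 0.28725360134659794
0.75 [315.31 317.79 321.1 ] 0.2756194644314833
```

```bash
python3 -c "
from bench import ctrl
print(ctrl.close_job())"
```

```text
the job is handed in; nothing more can be done
None
```

The job is handed in: the collar is square to the flat, the bar is through the cross-hole and home as far as I could see, and the screw is turned clockwise to its stop. The bar sat at about 0.71 rad after release, which leaves the screw at 0.61 or more after allowing for play in the hole; that last reading came from pixel measurements, not a viewed picture.

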